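# Put the shortbread away in the clip-top biscuit box

## Robot

A 6-joint arm with a two-finger parallel gripper is mounted at the origin on the work surface. World frame = base frame: x ahead of the robot, y to its left, z up, the work surface at z = 0. Lengths are in m, angles in rad, forces in N, time in s.
With the tool pointing down it reaches from about 0.425 to 0.95 m from the base axis. Payload 3.5 kg.
Tool frame: the origin (TCP) lies between the finger pads, 19 mm behind the fingertips; this is the grasp point; y points along the fingers, z is the direction in which the jaws open and shut, and the axes are right-handed (so a half turn about y gives the same grasp; the last joint's range is limited). The gripper opens to 85 mm and grips with 20 to 120 N. Pads are 22 mm wide; open, the fingers measure 114 mm over their backs; the gripper's body (76 mm by 85 mm) begins 54 mm behind the grasp point. The pads swing forward as they close: fully open they stand 13 mm farther back than shut.
Start: joints at [-1.354, 0.286, 1.577, -0, 1.279, -0.15], TCP at [0.242, -0.63, 0.25] pointing down, gripper open.
Joint ranges: [-2.77, 2.77], [-0.9, 2.22], [0.21, 2.48], [-1.53, 4.67], [0.24, 2.81], [-2.84, 2.84]. Speed limits (rad/s): [2.79, 2.79, 3.14, 3.14, 3.14, 3.14].

## Interface

Orientations are given as a unit quaternion [x, y, z, w].
In Python, from plant import get_state, read_camera, sign_off gives the robot as it stands.
- The arm moves only by the tool send_rows, never from a script. Its argument "plan" is a list of rows, each a list of 2 entries, a list of its own where there are three numbers: the shift along the tool's x, y, z in units of 12 cm (1.0 is 12 cm), then the turn, a rotation vector about the tool's x, y, z in units of 360 degrees (1.0 is 360 degrees). In form: [[[tx, ty, tz], [rx, ry, rz]], ...]. A call has 1 to 12 rows; each row shifts and turns the commanded pose from where the row before left it, along the tool's axes as they then stand; what a row does not reach is not made up. A row lasts 1/10 s, in which the tool goes at most 50 mm and 8.59 degrees, less where a joint would pass 70% of its speed; a pose out of reach is approached as far as the arm can. A call with a number of a shift or a turn outside -1 to 1 is refused whole. A call with a gripper value outside its range is refused whole. "gripper" is the closure, from 0 (fully open) to 1 (shut), set as the call begins (left out, the last holds). The fingers move at their own pace and stop on an object; "grip_force" is the grip in N (left out, the last holds). Time passes only in rows, so rows that do not move let the fingers close. It gives the time, the measured TCP pose, the force and the opening at its end, in the units of the state.
- get_state(): the state, without advancing time (a new reading comes with each control period).
- read_camera(name): name is "side" or "top"; returns a dict with "img" (480x640x3 uint8, blue, green, red), "fx", "fy", "cx", "cy" (pixels), "world_from_camera" (4x4, takes a point from camera to world coordinates). Camera axes: x right, y down, z forward; pixel columns grow to the right and rows downward; lengths in m; the calibration is good to about 2 mm. A picture is of the moment at which its call begins. There is no depth.
- sign_off(): hands the job in, once; it reports no verdict.
The state is a dict: "time": time; "qpos": joint angles; "dq": joint speeds; "joint_efforts": joint torques, N m; "eef_pos": TCP position; "tcp_rot": TCP orientation; "contact_force": force on the tool from outside, world axes, zero at the start; "wrist_torque": the same for the moment, N m; "opening": opening from 0.0 (shut) to 1.0 (fully open).
Only numpy, scipy, OpenCV 4.12 (cv2) and the standard library are available. Lean on these libraries where they do the work, as an engineer would, in place of code of your own. Each camera call takes 0.05 s, during which the arm holds its last target. There are 200 camera calls.

## Task

Put every piece of shortbread on the slate away into the white biscuit box with the sprung tongs from the caddy; only the tongs touch the food, never your gripper. Stand the tongs upright, jaws down, back in their pocket in the caddy, and once all the shortbread is in, shut the box's lid fully and then swing the wire keeper bar over it until it snaps home under its sprung lips. Leave the mug, tumbler, sugar bowl and milk jug where they are.

Things in the scene. Friction and masses are not known exactly. Their poses are not given: they have to be found in the camera images.
- biscuit0: shortbread finger, a golden-brown rounded bar 70 x 28 x 18 mm (x, y, z), about 25 g, lying flat on the slate with its 28 mm side level; origin at its centre, x along its length, z up. Three to five of the five are there; None = absent.
- biscuit1: shortbread finger, a golden-brown rounded bar 70 x 28 x 18 mm (x, y, z), about 25 g, lying flat on the slate with its 28 mm side level; origin at its centre, x along its length, z up. Three to five of the five are there; None = absent.
- biscuit2: shortbread finger, a golden-brown rounded bar 70 x 28 x 18 mm (x, y, z), about 25 g, lying flat on the slate with its 28 mm side level; origin at its centre, x along its length, z up. Three to five of the five are there; None = absent.
- biscuit3: shortbread finger, a golden-brown rounded bar 70 x 28 x 18 mm (x, y, z), about 25 g, lying flat on the slate with its 28 mm side level; origin at its centre, x along its length, z up. Three to five of the five are there; None = absent.
- biscuit4: shortbread finger, a golden-brown rounded bar 70 x 28 x 18 mm (x, y, z), about 25 g, lying flat on the slate with its 28 mm side level; origin at its centre, x along its length, z up. Three to five of the five are there; None = absent.
- slate: dark grey serving slate on the table, fixed, 240 x 220 x 6 mm (x, y, z), origin at the centre of its underside; the shortbread lies on it.
- tongs: sprung steel serving tongs, 185 mm tall, 90 g, standing upright, jaws down, in the caddy's front pocket. Origin midway between the jaw tips at their lowest edge; z up towards the pivot pin (178 mm up; hub top 185 mm); the arms close along y and spring open when let go. Hold them with the TCP 146 mm above the jaw tips: the hub then fits between the fingers below the palm.
- tongs_bars (a point): midway between the tongs' two black round grip bars, 138 mm above the jaw tips; axes as the tongs'. Each bar lies along x, 28 mm long, 10 mm thick; 46 mm over both outsides when relaxed. Squeezed, they push back with 4 N at first, 5 N at 43.5 mm and 10 N at 37 mm; of any further grip a quarter reaches the jaws (grip 30 N for a firm hold of the food).
- tongs_jaws (a point): midway between the tongs' jaws, 18 mm above their tips. Jaw plates 22 mm wide (x), 36 mm tall, 5 mm thick, 65 mm apart inside when relaxed (tips 80 mm over their outsides). Each mm that the bars come together brings the jaws 4 mm together: bars 43.5 mm, jaws about 54 mm apart (a held, open state); bars 36 to 37 mm, jaws 28 mm. The tips drop 1 mm as they close.
- caddy: light wooden cutlery caddy, fixed, 107 x 106 mm, 90 mm tall, walls 5 mm; origin at the centre of its underside. Its front (-x) pocket holds the tongs; the pocket behind it holds teaspoons that stand 130 mm high, so lift the tongs clear of them.
- caddy_pocket (a point): centre of the floor of the tongs pocket (6 mm above the table): the pocket measures 41 mm along the caddy's x, 96 mm along its y, and is open at the top, 84 mm deep; axes as the caddy's.
- biscuit_box: white enamelled biscuit box, fixed, 136 x 206 x 70 mm (x, y, z) outside, 126 x 196 mm inside, floor and walls 5 mm; origin at the centre of its underside, front at -x. Wooden lid hinged along the back (+x) rim, steel wire keeper bar in front.
- lid (a joint): the box lid: 0 = shut flat on the box, grows as it opens up and back; starts 1.6 to 1.95 rad (past upright). Hinge line along the box's y at x = 70 mm, z = 70 mm of the box's frame; wooden panel 140 x 210 x 8 mm, top at z = 78.5 mm when shut. Stiff hinge: the lid stays where it is left; 2 to 4 N at its free edge moves it.
- lid_edge (a point): middle of the lid's free edge, in mid thickness; 140 mm from the hinge line.
- keeper (a joint): the keeper bar, a U of steel wire. Its legs, outside the box's side walls, pivot about the box's y axis at x = -58 mm, z = 40 mm; crossbar 62 mm from the pivot. 0 = shut, down on the lid; grows as it opens; starts swung out forward at 1.9 to 2.3 rad (near level in front of the box), upright at 0.80 rad. Stays where it is left; under 3 N moves it.
- keeper_bar (a point): middle of the keeper's crossbar, which is 9 mm thick, 220 mm long, along the box's y. Shut, it is at x = -13 mm, z = 83 mm of the box's frame.
- lid_lips (a point): midway between two sprung steel lips on the lid, 50 mm either side of here along y, 20 mm wide each, tops 15 mm above the lid. On the shut lid the bar pushes under them over its last 0.2 rad and they snap over it at about 0.08 rad; about 10 N pressed down on the bar's middle does it.
- mug: mug, a bystander standing on the table; origin at the centre of its underside (84 mm wide, 92 mm tall, white)
- sugar_bowl: sugar bowl, a bystander standing on the table; origin at the centre of its underside (96 mm wide, 55 mm tall, white)
- tumbler: tumbler, a bystander standing on the table; origin at the centre of its underside (72 mm wide, 85 mm tall, clear glass)
- milk_jug: milk jug, a bystander standing on the table; origin at the centre of its underside (72 mm wide, 85 mm tall, steel)

How it is judged:
By the outcome, as a careful person would: the job done as asked, in the order asked, and still so for the second after the job is handed in, with the robot touching nothing.
Of biscuit0, biscuit1, biscuit2, biscuit3, biscuit4 only 3 to 5 are there at a start; the rules pass over those that are not, and their reading is None.
At some moment in a run one of biscuit0, biscuit1, biscuit2, biscuit3, biscuit4 may be knocked a few centimetres aside while the robot is not near it.
It also fails if it takes over 210 s, if anything falls off the work surface, if the arm or the gripper's body presses on something with over 40 N, if the wrist force passes 120 N, or if a joint passes its speed limit or range.

## Working session

There is one attempt and no reset: what is moved stays moved. The work goes in short steps, Python scripts to look and compute and a tool call to move; the robot and the scene stay as the last step left them, time stands still between calls to the robot, and variables do not carry over. Pictures are saved under pics/ and viewed, about 12 in all and at most 16, crops included, and the job is handed in when it is done.

Besides the shell and the picture viewer there is one more tool, called after ">>>" by a JSON object that holds its "api" and its "payload". send_rows: Moves the arm, as the interface text tells. Its arguments: {"type":"object","properties":{"plan":{"type":"array"},"gripper":{"type":"number"},"grip_force":{"type":"number"}},"required":["plan"]}

```bash
ls; mkdir -p pics
cat > h.py <<'E'
import numpy as np, cv2, json
from plant import get_state, read_camera
from scipy.spatial.transform import Rotation as R
def snap(name,fn):
    c=read_camera(name); cv2.imwrite('pics/'+fn,c['img'])
    json.dump({k:(np.array(c[k]).tolist()) for k in('fx','fy','cx','cy','world_from_camera')},open(name+'.json','w')); return c
def cam(name): 
    c=json.load(open(name+'.json')); c['T']=np.array(c['world_from_camera']); return c
def ray(c,u,v):
    d=c['T'][:3,:3]@np.array([(u-c['cx'])/c['fx'],(v-c['cy'])/c['fy'],1]); return c['T'][:3,3],d
def atz(c,u,v,z):
    o,d=ray(c,u,v); return o+d*(z-o[2])/d[2]
def proj(c,p):
    q=np.linalg.inv(c['T'])@np.append(p,1); return np.array([c['fx']*q[0]/q[2]+c['cx'],c['fy']*q[1]/q[2]+c['cy']])
E
python3 - <<'E'
from h import *
for n in('top','side'):
    snap(n,n+'0.png'); c=cam(n); print(n,c['fx'],c['cx'],c['cy'],np.round(c['T'],3).tolist())
s=get_state(); print(s)
print(R.from_quat(s['tcp_rot']).as_matrix().round(3))
E
```

```text
pics
top 496.8370363271638 318.5882847784065 239.18917230302486 [[0.0, -0.981, 0.194, 0.341], [-1.0, -0.005, -0.022, 0.054], [0.023, -0.194, -0.981, 1.484], [0.0, 0.0, 0.0, 1.0]]
side 517.616620828124 320.02998684991593 236.56745922412637 [[-0.686, -0.558, 0.467, 0.069], [-0.727, 0.519, -0.449, 0.556], [0.008, -0.647, -0.762, 0.944], [0.0, 0.0, 0.0, 1.0]]
{'time': 0.1, 'qpos': array([-1.35399991e+00,  2.87108289e-01,  1.57804455e+00,  3.02490582e-05,
        1.27859791e+00, -1.50018324e-01]), 'dq': array([-2.34287505e-05, -2.20601378e-03, -3.13014868e-03,  2.55322855e-04,
        5.20434176e-04,  5.76563663e-04]), 'joint_efforts': array([ 6.10716379e-04, -4.07296085e+01, -2.93700528e+01, -1.34604088e-04,
        3.39874954e-03,  5.93367275e-06]), 'eef_pos': array([ 0.24198564, -0.6295356 ,  0.24875709]), 'tcp_rot': array([-0.12897486,  0.69601024, -0.6944844 ,  0.12894438]), 'contact_force': array([ 0.07214794,  0.34694259, -0.0135061 ]), 'wrist_torque': array([0.01065925, 0.07313905, 0.01478609]), 'opening': 1.0006821479023842}
[[-0.933 -0.     0.359]
 [-0.359  0.002 -0.933]
 [-0.    -1.    -0.002]]
```

View pics/top0.png

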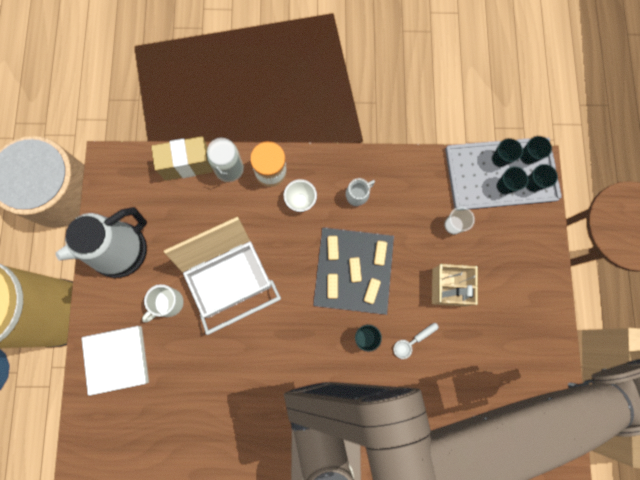

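View pics/side0.png

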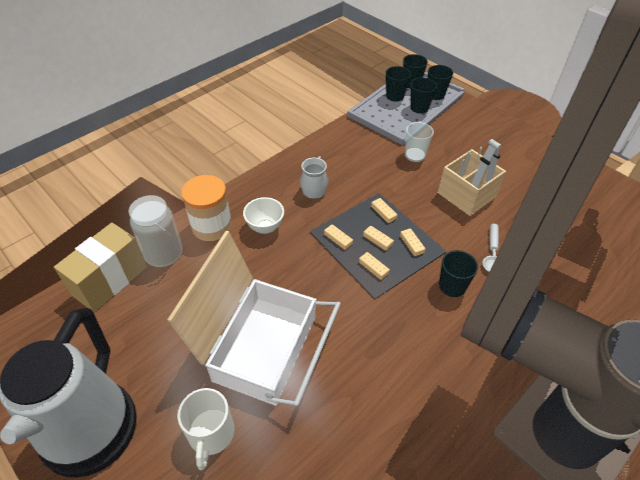

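Top: five biscuits on the slate (333,248; 380,253; 355,270; 333,286; 372,291), caddy at (455,285), box around (228,280) with lid tilted back, keeper forward. I'll enlarge.

Run:
```python
from h import *
t=cv2.imread('pics/top0.png'); s=cv2.imread('pics/side0.png')
cv2.imwrite('pics/a1.png',cv2.resize(t[220:320,310:490],(0,0),fx=4.4,fy=4.4,interpolation=cv2.INTER_CUBIC))
a=cv2.resize(t[210:340,155:290],(0,0),fx=4,fy=4,interpolation=cv2.INTER_CUBIC)
b=cv2.resize(s[130:220,430:515],(260,275),interpolation=cv2.INTER_CUBIC)
m=np.zeros((520,800,3),np.uint8); m[:,:540]=a; m[:275,540:]=b
cv2.imwrite('pics/a2.png',m)
# biscuits by colour
hsv=cv2.cvtColor(t,cv2.COLOR_BGR2HSV); c=cam('top')
roi=np.zeros(t.shape[:2],np.uint8); roi[228:312,316:393]=1
mask=((hsv[...,1]>60)&(hsv[...,2]>130)&(roi>0)).astype(np.uint8)
n,l,st,ce=cv2.connectedComponentsWithStats(mask)
for i in range(1,n):
    if st[i,4]<60: continue
    pts=np.argwhere(l==i)[:,::-1].astype(float)
    w=np.array([atz(c,u,v,0.018)[:2] for u,v in pts]); m=w.mean(0); U,S,V=np.linalg.svd(w-m)
    print(ce[i].round(1),st[i,4],'xy',m.round(4),'ang',np.degrees(np.arctan2(V[0,1],V[0,0])).round(1),'L,W',(S*np.sqrt(12/len(w))).round(4))
dark=((hsv[...,2]<95)&(hsv[...,1]<70)&(roi>0)).astype(np.uint8)
print(dark.sum())
```

```text
[317.4 243.5] 136 xy [0.6182 0.0238] ang 176.9 L,W [0.1172 0.0119]
[371.1 230.1] 247 xy [ 0.66   -0.1388] ang -93.2 L,W [0.1582 0.0167]
[332.6 247.3] 263 xy [ 0.6066 -0.0219] ang -176.7 L,W [0.0735 0.0324]
[380.2 252.8] 263 xy [ 0.5904 -0.1646] ang 170.5 L,W [0.0732 0.0322]
[390.6 291.3] 174 xy [ 0.4754 -0.1926] ang 175.7 L,W [0.1478 0.0118]
[355.  269.5] 272 xy [ 0.5398 -0.0882] ang -175.8 L,W [0.0745 0.0323]
[332.  285.9] 271 xy [ 0.4907 -0.0195] ang 179.6 L,W [0.0729 0.032 ]
[371.8 290.7] 274 xy [ 0.477  -0.1371] ang 160.0 L,W [0.0739 0.0319]
[330.4 309.8] 114 xy [ 0.4207 -0.0143] ang -93.2 L,W [0.1071 0.0103]
151
```

View pics/a1.png

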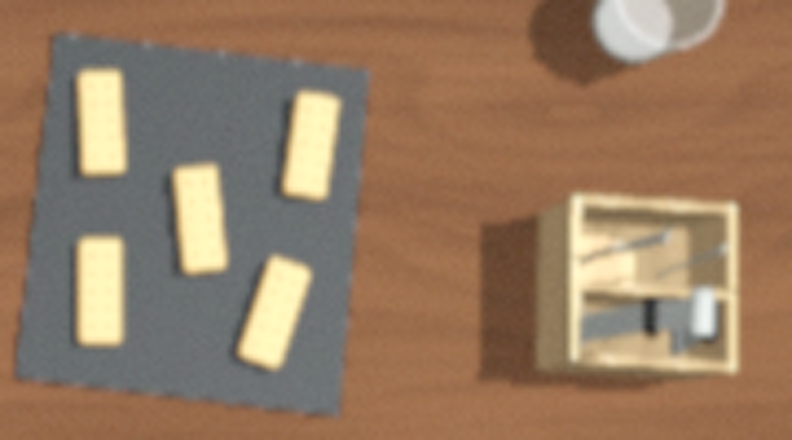

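View pics/a2.png

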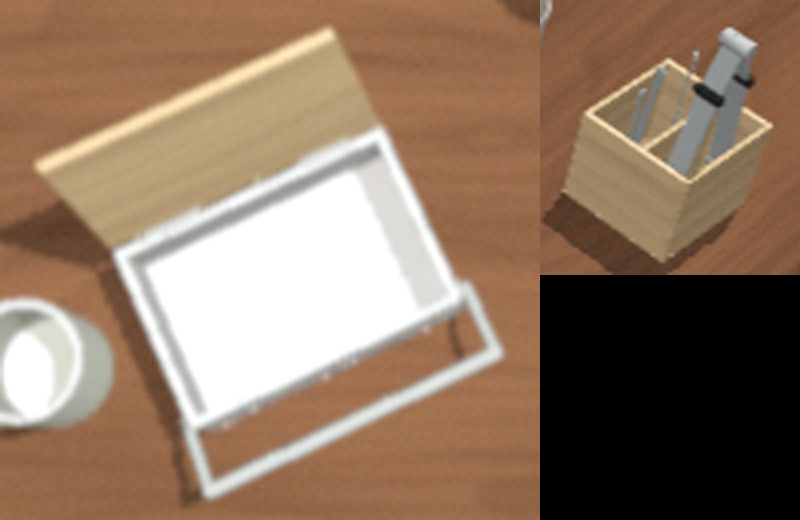

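Run:
```python
from h import *
c=cam('top'); s=cam('side')
def A1(u,v): return (310+(u+.5)/4.4-.5,220+(v+.5)/4.4-.5)
def A2(u,v): return (155+(u+.5)/4-.5,210+(v+.5)/4-.5)
def rect(P,f,z):
    w=np.array([atz(c,*f(*p),z) for p in P])
    print('mean',w.mean(0).round(4),'sides',[np.linalg.norm(w[i]-w[i-1]).round(4) for i in range(4)]);
    for i in range(4): d=w[i]-w[i-1]; print('  ang',np.degrees(np.arctan2(d[1],d[0])).round(1))
print('caddy');rect([(574,193),(738,204),(736,374),(572,362)],A1,.09)
print('hub',atz(c,*A1(703,312),.183), 'hub ends',atz(c,*A1(706,288),.183),atz(c,*A1(703,338),.183))
print('box');rect([(115,252),(385,128),(465,300),(190,432)],A2,.07)
print('slate');rect([(54,34),(368,70),(340,414),(18,378)],A1,.006)
k=[(208,495),(500,352)]
for z in(.03,.04,.05,.06):
    w=[atz(c,*A2(*p),z) for p in k]; print('keeper z',z,np.round(w,4)[:,:2].tolist(),np.linalg.norm(w[0]-w[1]))
for z in(.19,.20,.21):
    w=[atz(c,*A2(*p),z) for p in [(38,165),(330,30)]]; print('lid z',z,np.round(w,4)[:,:2].tolist(),np.linalg.norm(w[0]-w[1]))
for n,p,z in (('mug',(163,303),.05),):print(n,atz(c,*p,z))
for n,u,v in(('bis',332.6,247.3),('',380.2,252.8),('',355,269.5),('',332,285.9),('',371.8,290.7)): print(atz(c,u,v,.022)[:2].round(4))
```

```text
caddy
mean [ 0.49   -0.3739  0.09  ] sides [np.float64(0.109), np.float64(0.1068), np.float64(0.1097), np.float64(0.1052)]
  ang -3.4
  ang -93.7
  ang 175.8
  ang 85.9
hub [ 0.46255893 -0.37328631  0.183     ] hub ends [ 0.47694714 -0.37595076  0.183     ] [ 0.44704591 -0.37236769  0.183     ]
box
mean [0.5048 0.2819 0.07  ] sides [np.float64(0.1395), np.float64(0.2097), np.float64(0.138), np.float64(0.2118)]
  ang 24.9
  ang -64.4
  ang -154.2
  ang 116.0
slate
mean [ 0.5401 -0.0863  0.006 ] sides [np.float64(0.2379), np.float64(0.2189), np.float64(0.2373), np.float64(0.2175)]
  ang -5.9
  ang -96.4
  ang 173.8
  ang 83.8
keeper z 0.03 [[0.3527, 0.3409], [0.455, 0.1339]] 0.23085140797393794
keeper z 0.04 [[0.3526, 0.3389], [0.4542, 0.1334]] 0.22926319272798965
keeper z 0.05 [[0.3525, 0.3369], [0.4534, 0.1328]] 0.22767497748204138
keeper z 0.06 [[0.3524, 0.3349], [0.4526, 0.1323]] 0.2260867622360931
lid z 0.19 [[0.5641, 0.4295], [0.6562, 0.2416]] 0.20929865195798492
lid z 0.2 [[0.5623, 0.4266], [0.6537, 0.2401]] 0.2076806059679975
lid z 0.21 [[0.5606, 0.4237], [0.6513, 0.2387]] 0.20606255997801
mug [0.43751524 0.4643133  0.05      ]
[ 0.6059 -0.0216]
[ 0.5897 -0.1641]
[ 0.5392 -0.0878]
[ 0.4903 -0.0192]
[ 0.4764 -0.1365]
```

Add to h.py:
```python
def plan(x,y,z,a,pos=None,a0=None):
    """rows to reach TCP (x,y,z), tool x at a deg (tool down): turns first, then shifts. Returns end angle."""
    s=get_state(); M=R.from_quat(s['tcp_rot']).as_matrix()
    if pos is None: pos=s['eef_pos']; a0=np.degrees(np.arctan2(M[1,0],M[0,0]))%360
    da=((a-a0+90)%180)-90; a1=a0+da; r=np.radians(a1)
    d=np.array([x,y,z])-pos
    t=np.array([d[0]*np.cos(r)+d[1]*np.sin(r),-d[2],-d[0]*np.sin(r)+d[1]*np.cos(r)])/.12
    nr=int(np.ceil(abs(da)/8.4)); nt=int(np.ceil(np.linalg.norm(t)/.33)) or 1
    print('turn ry',round(-da/360,4),'=',nr,'x',round(-da/360/max(nr,1),4),'| shift',t.round(4),'=',nt,'x',(t/nt).round(4).tolist())
    return np.array([x,y,z]),a1
def st():
    s=get_state(); M=R.from_quat(s['tcp_rot']).as_matrix()
    print('t',round(s['time'],1),'pos',s['eef_pos'].round(4),'a',np.degrees(np.arctan2(M[1,0],M[0,0])).round(2)%360,'down',(-M[2,1]).round(5),'F',s['contact_force'].round(1),'open mm',round(s['opening']*85,1))
```

```text
(no output)
```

>>> {"api": "send_rows", "payload": {"plan": [[[0,0,0],[0,0.0236,0]],[[0,0,0],[0,0.0236,0]],[[0,0,0],[0,0.0236,0]],[[-0.1847,0,-0.2537],[0,0,0]],[[-0.1847,0,-0.2537],[0,0,0]],[[-0.1847,0,-0.2537],[0,0,0]],[[-0.1847,0,-0.2537],[0,0,0]],[[-0.1847,0,-0.2537],[0,0,0]],[[-0.1847,0,-0.2537],[0,0,0]],[[-0.1847,0,-0.2537],[0,0,0]],[[-0.1847,0,-0.2537],[0,0,0]],[[-0.1847,0,-0.2537],[0,0,0]]], "gripper": 0, "grip_force": 25}}

```text
time: 1.3
eef_pos: [0.4629, -0.3709, 0.2495]
tcp_rot: [0.027, 0.707, -0.706, -0.028]
contact_force: [0.4, -0.0, 1.0]
opening: 0.998
```

Run:
```python
from h import *
st(); plan(.4624,-.3725,.153,175.5)
c=snap('top','top1.png');d=snap('side','side1.png')
a=cv2.resize(c['img'][230:330,400:500],(400,400),interpolation=cv2.INTER_CUBIC);b=cv2.resize(d['img'][90:220,420:550],(400,400),interpolation=cv2.INTER_CUBIC)
cv2.imwrite('pics/b1.png',np.hstack([a,b]))
```

```text
t 1.3 pos [ 0.4629 -0.3709  0.2495] a 175.52 down 1.0 F [ 0.4 -0.   1. ] open mm 84.8
turn ry 0.0001 = 1 x 0.0001 | shift [0.0035 0.8039 0.0135] = 3 x [0.0012, 0.268, 0.0045]
```

View pics/b1.png

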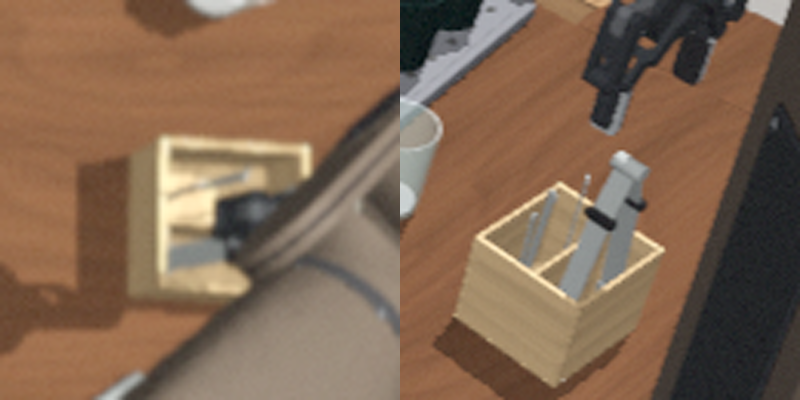

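Side view: hub (629,160 of the crop) lies below, between the two fingers. Descending with settle rows.

>>> {"api": "send_rows", "payload": {"plan": [[[0,0.2,0.013],[0,0,0]],[[0,0.2,0],[0,0,0]],[[0,0.15,0],[0,0,0]],[[0,0.1,0],[0,0,0]],[[0,0.1,0],[0,0,0]],[[0,0.06,0],[0,0,0]],[[0,0,0],[0,0,0]],[[0,0,0],[0,0,0]]]}}

```text
time: 2.2
eef_pos: [0.4624, -0.3744, 0.1534]
tcp_rot: [-0.028, -0.706, 0.707, 0.027]
contact_force: [0.6, 0.4, 1.3]
opening: 1.0
```

Run:
```python
from h import *
st(); print(proj(cam('side'),[.4624,-.3725,.191]))
```

```text
t 2.2 pos [ 0.4624 -0.3744  0.1534] a 175.52 down 1.0 F [0.6 0.4 1.3] open mm 85.0
[495.90361682 142.32993046]
```

>>> {"api": "send_rows", "payload": {"plan": [[[0,0.006,-0.006],[0,0,0]],[[0,0.006,0],[0,0,0]],[[0,0,0],[0,0,0]],[[0,0,0],[0,0,0]],[[0,0,0],[0,0,0]],[[0,0,0],[0,0,0]],[[0,0,0],[0,0,0]],[[0,0,0],[0,0,0]]], "gripper": 0.49, "grip_force": 25}}

```text
time: 3.0
eef_pos: [0.4626, -0.3738, 0.1521]
tcp_rot: [-0.028, -0.706, 0.707, 0.027]
contact_force: [-0.3, -0.8, 3.8]
opening: 0.51
```

Run:
```python
from h import *
st()
```

```text
t 3.0 pos [ 0.4626 -0.3738  0.1521] a 175.53 down 1.0 F [-0.3 -0.8  3.8] open mm 43.3
```

>>> {"api": "send_rows", "payload": {"plan": [[[0,-0.05,0],[0,0,0]],[[0,-0.1,0],[0,0,0]],[[0,-0.15,0],[0,0,0]],[[0,-0.2,0],[0,0,0]],[[0,-0.2,0],[0,0,0]],[[0,-0.2,0],[0,0,0]],[[0,-0.2,0],[0,0,0]],[[0,-0.15,0],[0,0,0]],[[0,-0.1,0],[0,0,0]],[[0,-0.05,0],[0,0,0]],[[0,0,0],[0,0,0]]]}}

```text
time: 4.1
eef_pos: [0.4624, -0.3733, 0.3199]
tcp_rot: [-0.028, -0.706, 0.707, 0.027]
contact_force: [0.7, 0.1, -0.5]
opening: 0.51
```

Run:
```python
from h import *
st(); d=snap('side','side2.png'); c=d['img'][20:220,400:600]
cv2.imwrite('pics/b2.png',cv2.resize(c,(600,600),interpolation=cv2.INTER_CUBIC))
s=get_state(); p=s['eef_pos']
for h in(0,-.146): print((proj(cam('side'),p+[0,0,h])-[400,20])*3)
# plan to the first biscuits, all five from above
e=plan(.4764,-.1365,.32,160)
plan(.4764,-.1365,.156,160,*e)
```

```text
t 4.1 pos [ 0.4624 -0.3733  0.3199] a 175.53 down 1.0 F [ 0.7  0.1 -0.5] open mm 43.3
[337.7092505  221.93703576]
[282.09959476 385.55012647]
turn ry 0.0431 = 2 x 0.0216 | shift [ 0.5622 -0.0099 -1.893 ] = 6 x [0.0937, -0.0016, -0.3155]
turn ry -0.0 = 0 x -0.0 | shift [ 0.      1.3667 -0.    ] = 5 x [0.0, 0.2733, -0.0]
```

View pics/b2.png

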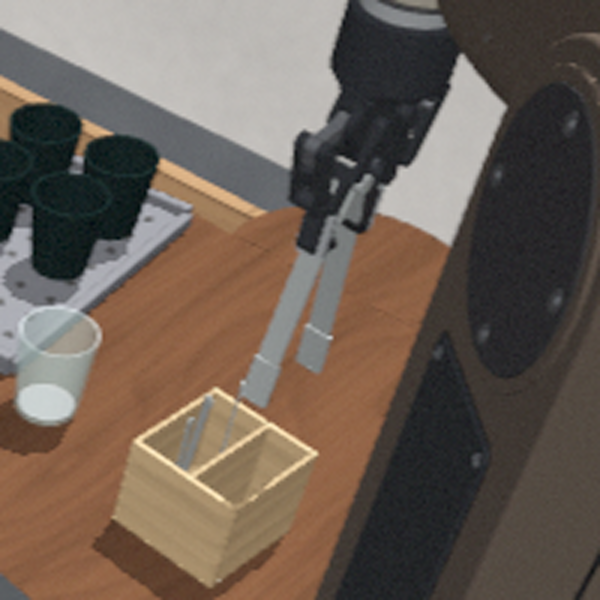

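Tongs are held well (tips at (262,400),(313,368), as predicted). Go over the nearest biscuit and detect again.

>>> {"api": "send_rows", "payload": {"plan": [[[0,0,0],[0,0.0216,0]],[[0,0,0],[0,0.0216,0]],[[0.0937,0,-0.3155],[0,0,0]],[[0.0937,0,-0.3155],[0,0,0]],[[0.0937,0,-0.3155],[0,0,0]],[[0.0937,0,-0.3155],[0,0,0]],[[0.0937,0,-0.3155],[0,0,0]],[[0.0937,0,-0.3155],[0,0,0]],[[0,0.25,0],[0,0,0]],[[0,0.25,0],[0,0,0]],[[0,0.2,0],[0,0,0]],[[0,0,0],[0,0,0]]]}}

```text
time: 5.35
eef_pos: [0.4737, -0.1351, 0.2297]
tcp_rot: [0.119, 0.698, -0.695, -0.127]
contact_force: [0.1, -0.1, -1.4]
opening: 0.513
```

```bash
cat >> h.py <<'E'
def detect(name,z=None):
    c=read_camera(name); c['T']=np.array(c['world_from_camera']); z=z or (.022 if name=='top' else .018)
    hsv=cv2.cvtColor(c['img'],cv2.COLOR_BGR2HSV); S=np.array([.540,-.0863]); a=np.radians(-6)
    q=[proj(c,[*(S+R.from_euler('z',a).as_matrix()[:2,:2]@[x,y]),.012]) for x,y in((-.125,-.115),(.125,-.115),(.125,.115),(-.125,.115))]
    roi=cv2.fillPoly(np.zeros(hsv.shape[:2],np.uint8),[np.int32(q)],1)
    m=((hsv[...,0]<30)&(hsv[...,1]>50)&(hsv[...,2]>140)&(roi>0)).astype(np.uint8)
    n,l,stt,ce=cv2.connectedComponentsWithStats(m)
    for i in range(1,n):
        if stt[i,4]<80: continue
        w=np.array([atz(c,u,v,z)[:2] for v,u in np.argwhere(l==i)]); mu=w.mean(0); U,s,V=np.linalg.svd(w-mu,full_matrices=False)
        L=s*np.sqrt(12/len(w))
        if L[0]<.1: print(name,'px',ce[i].round(0),'xy',mu.round(4),'ang',round(np.degrees(np.arctan2(V[0,1],V[0,0]))%180,1),'LW',L.round(3))
    return c
E
python3 - <<'E'
from h import *
st(); detect('top'); detect('side'); plan(.4764,-.1365,.156,160)
E
```

```text
t 5.3 pos [ 0.4737 -0.1351  0.2297] a 159.99 down 0.99994 F [ 0.1 -0.1 -1.4] open mm 43.6
top px [333. 247.] xy [ 0.6065 -0.022 ] ang 2.6 LW [0.075 0.032]
top px [380. 245.] xy [ 0.6138 -0.1636] ang 141.3 LW [0.041 0.022]
top px [355. 269.] xy [ 0.5405 -0.0877] ang 3.8 LW [0.074 0.031]
top px [332. 285.] xy [ 0.4932 -0.0197] ang 0.8 LW [0.072 0.031]
top px [379. 296.] xy [ 0.4597 -0.1581] ang 45.7 LW [0.083 0.031]
side px [346. 208.] xy [ 0.6595 -0.1016] ang 85.5 LW [0.097 0.007]
side px [384. 210.] xy [ 0.5928 -0.164 ] ang 165.8 LW [0.076 0.038]
side px [338. 236.] xy [ 0.6086 -0.0215] ang 179.1 LW [0.074 0.037]
side px [378. 237.] xy [ 0.5422 -0.0876] ang 2.2 LW [0.072 0.038]
side px [413. 242.] xy [ 0.4783 -0.1375] ang 157.0 LW [0.076 0.034]
side px [441. 243.] xy [ 0.4309 -0.1823] ang 173.0 LW [0.056 0.01 ]
side px [373. 265.] xy [ 0.4939 -0.0203] ang 176.9 LW [0.073 0.036]
turn ry -0.0001 = 1 x -0.0001 | shift [-0.001   0.6554 -0.0011] = 2 x [-0.0005, 0.3277, -0.0006]
```

>>> {"api": "send_rows", "payload": {"plan": [[[-0.005,0.2,0],[0,0,0]],[[0,0.2,0],[0,0,0]],[[0,0.15,0],[0,0,0]],[[0,0.08,0],[0,0,0]],[[0,0.03,0],[0,0,0]],[[0,0,0],[0,0,0]],[[0,0,0],[0,0,0]]]}}

```text
time: 6.15
eef_pos: [0.4781, -0.1374, 0.1576]
tcp_rot: [-0.124, -0.696, 0.697, 0.122]
contact_force: [0.3, -0.7, -0.7]
opening: 0.512
```

>>> {"api": "send_rows", "payload": {"plan": [[[0,0,0],[0,0,0]],[[0,0,0],[0,0,0]],[[0,0,0],[0,0,0]],[[0,0,0],[0,0,0]],[[0,0,0],[0,0,0]],[[0,0,0],[0,0,0]]], "gripper": 1, "grip_force": 30}}

```text
time: 6.75
eef_pos: [0.4781, -0.1375, 0.1575]
tcp_rot: [-0.124, -0.696, 0.697, 0.122]
contact_force: [-0.1, -1.1, 6.0]
opening: 0.41
```

Run:
```python
from h import *
st()
d=read_camera('side'); cv2.imwrite('pics/b3.png',cv2.resize(d['img'][60:300,300:540],(600,600),interpolation=cv2.INTER_CUBIC))
```

```text
t 6.8 pos [ 0.4781 -0.1375  0.1575] a 159.98 down 1.0 F [-0.1 -1.1  6. ] open mm 34.9
```

View pics/b3.png

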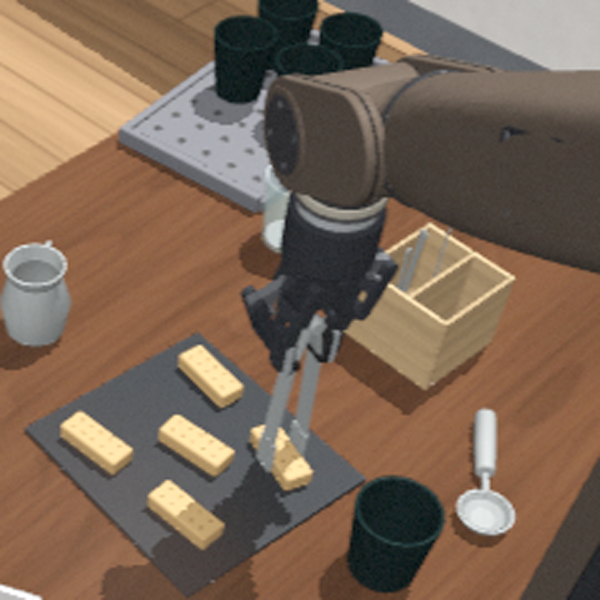

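>>> {"api": "send_rows", "payload": {"plan": [[[0,-0.03,0],[0,0,0]],[[0,-0.1,0],[0,0,0]],[[0,-0.2,0],[0,0,0]],[[0,-0.2,0],[0,0,0]],[[0,-0.2,0],[0,0,0]],[[0,-0.15,0],[0,0,0]],[[0,-0.06,0],[0,0,0]],[[0,0,0],[0,0,0]],[[0,0,0],[0,0,0]]]}}

```text
time: 7.7
eef_pos: [0.4767, -0.1367, 0.2678]
tcp_rot: [0.122, 0.697, -0.696, -0.124]
contact_force: [-0.6, 0.8, -0.6]
opening: 0.404
```

```bash
cat >> h.py <<'E'
BC=np.array([.5048,.2819]);EX=np.array([.9018,.4321]);EY=np.array([-.4321,.9018])
def box(x,y): return BC+EX*x+EY*y
E
python3 - <<'E'
from h import *
st()
d=read_camera('side'); cv2.imwrite('pics/b4.png',cv2.resize(d['img'][60:300,300:540],(400,400),interpolation=cv2.INTER_CUBIC))
b=box(0,.067); print(b); plan(*b,.27,25.6)
E
```

```text
t 7.7 pos [ 0.4767 -0.1367  0.2678] a 159.98 down 1.0 F [-0.6  0.8 -0.6] open mm 34.3
[0.4758493 0.3423206]
turn ry -0.1267 = 6 x -0.0211 | shift [-1.7194 -0.0211 -3.6017] = 13 x [-0.1323, -0.0016, -0.2771]
```

View pics/b4.png

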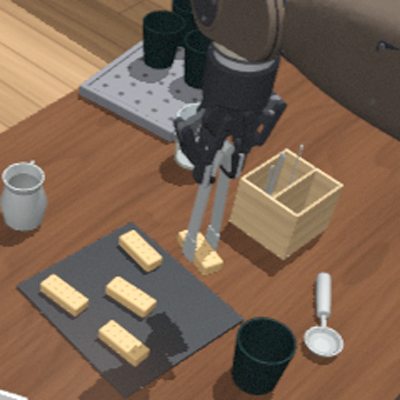

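>>> {"api": "send_rows", "payload": {"plan": [[[0,0,0],[0,-0.0211,0]],[[0,0,0],[0,-0.0211,0]],[[0,0,0],[0,-0.0211,0]],[[0,0,0],[0,-0.0211,0]],[[0,0,0],[0,-0.0211,0]],[[0,0,0],[0,-0.0212,0]],[[0,0,0],[0,0,0]]]}}

```text
time: 8.45
eef_pos: [0.4766, -0.1367, 0.2674]
tcp_rot: [-0.157, 0.69, -0.689, 0.156]
contact_force: [-0.2, 0.2, -0.6]
opening: 0.408
```

>>> {"api": "send_rows", "payload": {"plan": [[[-0.1433,0,-0.3001],[0,0,0]],[[-0.1433,0,-0.3001],[0,0,0]],[[-0.1433,0,-0.3001],[0,0,0]],[[-0.1433,0,-0.3001],[0,0,0]],[[-0.1433,0,-0.3001],[0,0,0]],[[-0.1433,0,-0.3001],[0,0,0]],[[-0.1433,0,-0.3001],[0,0,0]],[[-0.1433,0,-0.3001],[0,0,0]],[[-0.1433,0,-0.3001],[0,0,0]],[[-0.1433,0,-0.3001],[0,0,0]],[[-0.1433,0,-0.3001],[0,0,0]],[[-0.1433,0,-0.3001],[0,0,0]]]}}

```text
time: 9.65
eef_pos: [0.4761, 0.3434, 0.2679]
tcp_rot: [0.156, -0.69, 0.69, -0.155]
contact_force: [-0.1, -0.6, -0.9]
opening: 0.411
```

>>> {"api": "send_rows", "payload": {"plan": [[[0,0,0],[0,0,0]],[[0,0,0],[0,0,0]],[[0,0,0],[0,0,0]]]}}

```text
time: 9.95
eef_pos: [0.4765, 0.3411, 0.2682]
tcp_rot: [0.156, -0.689, 0.69, -0.155]
contact_force: [-0.3, 0.1, -1.4]
opening: 0.406
```

Run:
```python
from h import *
st(); b=box(0,.067); plan(*b,.159,25.6)
t=read_camera('top');d=read_camera('side')
a=cv2.resize(t['img'][210:340,155:290],(400,400),interpolation=cv2.INTER_CUBIC);b=cv2.resize(d['img'][180:420,150:390],(400,400),interpolation=cv2.INTER_CUBIC)
cv2.imwrite('pics/b5.png',np.hstack([a,b]))
```

```text
t 9.9 pos [0.4765 0.3411 0.2682] a 205.48 down 1.0 F [-0.3  0.1 -1.4] open mm 34.5
turn ry -0.0003 = 1 x -0.0003 | shift [ 6.000e-04  9.099e-01 -1.160e-02] = 3 x [0.0002, 0.3033, -0.0039]
```

View pics/b5.png

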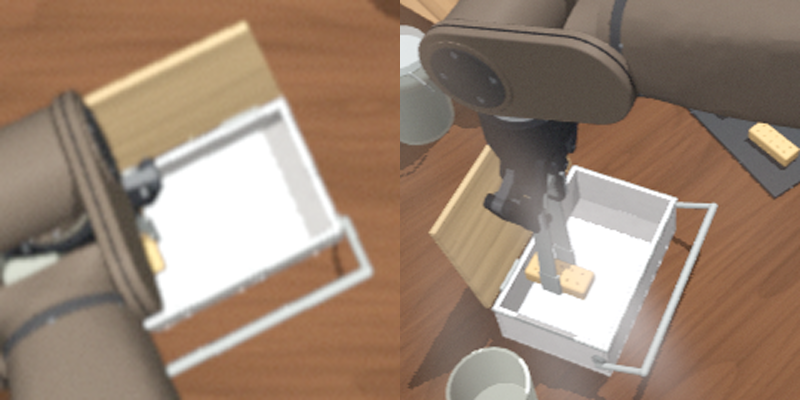

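>>> {"api": "send_rows", "payload": {"plan": [[[0,0.2,-0.01],[0,0,0]],[[0,0.22,0],[0,0,0]],[[0,0.22,0],[0,0,0]],[[0,0.15,0],[0,0,0]],[[0,0.08,0],[0,0,0]],[[0,0.04,0],[0,0,0]],[[0,0,0],[0,0,0]],[[0,0,0],[0,0,0]]]}}

```text
time: 10.85
eef_pos: [0.477, 0.3431, 0.1611]
tcp_rot: [-0.156, 0.69, -0.689, 0.157]
contact_force: [0.5, 0.3, -1.0]
opening: 0.41
```

>>> {"api": "send_rows", "payload": {"plan": [[[0,0,0],[0,0,0]],[[0,0,0],[0,0,0]],[[0,0,0],[0,0,0]],[[0,0,0],[0,0,0]]], "gripper": 0.53, "grip_force": 25}}

```text
time: 11.25
eef_pos: [0.4763, 0.3431, 0.1601]
tcp_rot: [-0.156, 0.69, -0.689, 0.157]
contact_force: [-0.4, -0.7, -1.4]
opening: 0.468
```

Run:
```python
from h import *
st()
d=read_camera('side'); cv2.imwrite('pics/b6.png',cv2.resize(d['img'][180:420,150:390],(500,500),interpolation=cv2.INTER_CUBIC))
```

```text
t 11.2 pos [0.4763 0.3431 0.1601] a 205.59 down 1.0 F [-0.4 -0.7 -1.4] open mm 39.8
```

View pics/b6.png

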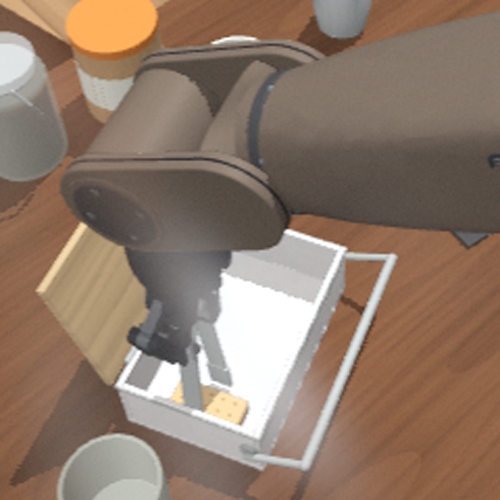

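>>> {"api": "send_rows", "payload": {"plan": [[[0,-0.1,0],[0,0,0]],[[0,-0.2,0],[0,0,0]],[[0,-0.25,0],[0,0,0]],[[0,-0.2,0],[0,0,0]],[[0,-0.15,0],[0,0,0]],[[0,0,0],[0,0.0237,0]],[[0,0,0],[0,0.0237,0]],[[0,0,0],[0,0.0237,0]],[[0,0,0],[0,0,0]],[[0,0,0],[0,0,0]]]}}

```text
time: 12.3
eef_pos: [0.4762, 0.343, 0.2684]
tcp_rot: [-0.001, 0.707, -0.707, 0.001]
contact_force: [0.1, -0.1, -1.7]
opening: 0.472
```

Run:
```python
from h import *
st(); detect('side'); detect('top')
e=plan(.492,-.0195,.27,180); plan(.492,-.0195,.1585,180,*e)
e=(np.array([.492,-.0195,.27]),180); plan(*box(0,.0225),.27,25.6,*e)
```

```text
t 12.3 pos [0.4762 0.343  0.2684] a 180.17 down 1.0 F [ 0.1 -0.1 -1.7] open mm 40.1
side px [374. 265.] xy [ 0.4922 -0.0199] ang 0.7 LW [0.071 0.036]
top px [333. 247.] xy [ 0.6063 -0.022 ] ang 2.4 LW [0.074 0.032]
top px [380. 253.] xy [ 0.5905 -0.1647] ang 170.7 LW [0.075 0.033]
top px [355. 269.] xy [ 0.54   -0.0879] ang 5.1 LW [0.075 0.032]
top px [332. 286.] xy [ 0.4914 -0.0194] ang 179.8 LW [0.075 0.032]
turn ry 0.0003 = 1 x 0.0003 | shift [-0.1315 -0.0158  3.0208] = 10 x [-0.0132, -0.0016, 0.3021]
turn ry -0.0 = 0 x -0.0 | shift [ 0.      0.9292 -0.    ] = 3 x [0.0, 0.3097, -0.0]
turn ry -0.0711 = 4 x -0.0178 | shift [-1.1814 -0.     -2.4065] = 9 x [-0.1313, -0.0, -0.2674]
```

>>> {"api": "send_rows", "payload": {"plan": [[[-0.013,0,0.302],[0,0,0]],[[-0.013,0,0.302],[0,0,0]],[[-0.013,0,0.302],[0,0,0]],[[-0.013,0,0.302],[0,0,0]],[[-0.013,0,0.302],[0,0,0]],[[-0.013,0,0.302],[0,0,0]],[[-0.013,0,0.302],[0,0,0]],[[-0.013,0,0.302],[0,0,0]],[[-0.013,0,0.302],[0,0,0]],[[-0.013,0,0.302],[0,0,0]],[[0,0,0],[0,0,0]],[[0,0,0],[0,0,0]]], "gripper": 0.49}}

```text
time: 13.6
eef_pos: [0.4917, -0.0199, 0.2679]
tcp_rot: [0.0, 0.707, -0.707, -0.0]
contact_force: [-0.9, 1.1, -0.4]
opening: 0.51
```

>>> {"api": "send_rows", "payload": {"plan": [[[0,0.2,0],[0,0,0]],[[0,0.22,0],[0,0,0]],[[0,0.22,0],[0,0,0]],[[0,0.15,0],[0,0,0]],[[0,0.08,0],[0,0,0]],[[0,0.045,0],[0,0,0]],[[0,0,0],[0,0,0]],[[0,0,0],[0,0,0]]]}}

```text
time: 14.4
eef_pos: [0.4925, -0.0193, 0.1591]
tcp_rot: [-0.0, -0.707, 0.707, -0.001]
contact_force: [-0.2, 0.6, -0.2]
opening: 0.511
```

Run:
```python
from h import *
st(); detect('side')
```

```text
t 14.4 pos [ 0.4925 -0.0193  0.1591] a 180.02 down 1.0 F [-0.2  0.6 -0.2] open mm 43.4
side px [338. 236.] xy [ 0.6087 -0.0215] ang 179.3 LW [0.073 0.037]
side px [441. 243.] xy [ 0.4309 -0.1823] ang 173.0 LW [0.056 0.01 ]
side px [377. 267.] xy [ 0.483  -0.0215] ang 163.7 LW [0.055 0.034]
```

>>> {"api": "send_rows", "payload": {"plan": [[[0,0,0],[0,0,0]],[[0,0,0],[0,0,0]],[[0,0,0],[0,0,0]],[[0,0,0],[0,0,0]],[[0,0,0],[0,0,0]],[[0,0,0],[0,0,0]]], "gripper": 1, "grip_force": 30}}

```text
time: 15.05
eef_pos: [0.4926, -0.0197, 0.1592]
tcp_rot: [-0.001, -0.707, 0.707, -0.001]
contact_force: [-0.1, -0.9, 5.6]
opening: 0.404
```

>>> {"api": "send_rows", "payload": {"plan": [[[0,-0.03,0],[0,0,0]],[[0,-0.1,0],[0,0,0]],[[0,-0.2,0],[0,0,0]],[[0,-0.22,0],[0,0,0]],[[0,-0.2,0],[0,0,0]],[[0,-0.15,0],[0,0,0]],[[0,-0.03,0],[0,0,0]],[[0,0,0],[0,-0.0237,0]],[[0,0,0],[0,-0.0237,0]],[[0,0,0],[0,-0.0237,0]],[[0,0,0],[0,0,0]]]}}

```text
time: 16.15
eef_pos: [0.491, -0.0192, 0.2682]
tcp_rot: [-0.157, 0.69, -0.689, 0.156]
contact_force: [0.0, -0.3, -0.9]
opening: 0.411
```

Run:
```python
from h import *
st(); detect('side'); plan(*box(0,.0225),.27,25.6)
```

```text
t 16.1 pos [ 0.491  -0.0192  0.2682] a 205.58 down 1.0 F [ 0.  -0.3 -0.9] open mm 34.9
side px [390. 214.] xy [ 0.5706 -0.1643] ang 129.2 LW [0.045 0.023]
side px [338. 236.] xy [ 0.6086 -0.0215] ang 179.1 LW [0.074 0.036]
side px [366. 232.] xy [ 0.5723 -0.0806] ang 125.8 LW [0.044 0.024]
side px [387. 239.] xy [ 0.5242 -0.0991] ang 113.4 LW [0.057 0.033]
turn ry -0.0005 = 1 x -0.0005 | shift [-1.1872 -0.0133 -2.4012] = 9 x [-0.1319, -0.0015, -0.2668]
```

>>> {"api": "send_rows", "payload": {"plan": [[[-0.132,0,-0.267],[0,0,0]],[[-0.132,0,-0.267],[0,0,0]],[[-0.132,0,-0.267],[0,0,0]],[[-0.132,0,-0.267],[0,0,0]],[[-0.132,0,-0.267],[0,0,0]],[[-0.132,0,-0.267],[0,0,0]],[[-0.132,0,-0.267],[0,0,0]],[[-0.132,0,-0.267],[0,0,0]],[[-0.132,0,-0.267],[0,0,0]],[[0,0,0],[0,0,0]],[[0,0,0],[0,0,0]]]}}

```text
time: 17.3
eef_pos: [0.4952, 0.3026, 0.2687]
tcp_rot: [0.157, -0.689, 0.69, -0.156]
contact_force: [0.2, -0.0, -1.0]
opening: 0.404
```

>>> {"api": "send_rows", "payload": {"plan": [[[0,0.2,0],[0,0,0]],[[0,0.22,0],[0,0,0]],[[0,0.22,0],[0,0,0]],[[0,0.15,0],[0,0,0]],[[0,0.08,0],[0,0,0]],[[0,0.04,0],[0,0,0]],[[0,0,0],[0,0,0]],[[0,0,0],[0,0,0]]]}}

```text
time: 18.1
eef_pos: [0.4965, 0.3023, 0.1617]
tcp_rot: [-0.156, 0.69, -0.689, 0.157]
contact_force: [0.0, 0.7, -0.9]
opening: 0.41
```

>>> {"api": "send_rows", "payload": {"plan": [[[0,0,0],[0,0,0]],[[0,0,0],[0,0,0]],[[0,0,0],[0,0,0]],[[0,0,0],[0,0,0]]], "gripper": 0.53, "grip_force": 25}}

```text
time: 18.5
eef_pos: [0.4959, 0.3024, 0.1607]
tcp_rot: [-0.156, 0.69, -0.69, 0.157]
contact_force: [0.4, 0.4, -0.9]
opening: 0.472
```

>>> {"api": "send_rows", "payload": {"plan": [[[0,-0.1,0],[0,0,0]],[[0,-0.2,0],[0,0,0]],[[0,-0.25,0],[0,0,0]],[[0,-0.2,0],[0,0,0]],[[0,-0.15,0],[0,0,0]],[[0,0,0],[0,0.0237,0]],[[0,0,0],[0,0.0237,0]],[[0,0,0],[0,0,0]],[[0,0,0],[0,0,0]]]}}

```text
time: 19.4
eef_pos: [0.4958, 0.3023, 0.2689]
tcp_rot: [-0.054, 0.705, -0.705, 0.054]
contact_force: [0.4, -0.1, -0.8]
opening: 0.472
```

Run:
```python
from h import *
st(); detect('side'); detect('top')
e=plan(.5405,-.088,.27,4.2); plan(.5405,-.088,.158,4.2,*e)
e=(np.array([.5405,-.088,.27]),184.2); plan(*box(0,-.0225),.27,25.6,*e)
```

```text
t 19.4 pos [0.4958 0.3023 0.2689] a 188.7 down 1.0 F [ 0.4 -0.1 -0.8] open mm 40.1
side px [338. 236.] xy [ 0.6088 -0.0215] ang 179.1 LW [0.074 0.037]
side px [379. 240.] xy [ 0.5351 -0.0846] ang 17.8 LW [0.066 0.032]
top px [333. 247.] xy [ 0.6064 -0.0219] ang 2.7 LW [0.074 0.032]
top px [380. 253.] xy [ 0.5903 -0.1647] ang 170.6 LW [0.075 0.033]
top px [355. 269.] xy [ 0.5399 -0.0879] ang 4.8 LW [0.075 0.032]
turn ry 0.0124 = 1 x 0.0124 | shift [-0.134  -0.0121  3.2706] = 10 x [-0.0134, -0.0012, 0.3271]
turn ry -0.0 = 0 x -0.0 | shift [-0.      0.9333  0.    ] = 3 x [-0.0, 0.3111, 0.0]
turn ry -0.0594 = 3 x -0.0198 | shift [-1.0636 -0.     -2.7209] = 9 x [-0.1182, -0.0, -0.3023]
```

>>> {"api": "send_rows", "payload": {"plan": [[[0,0,0],[0,0.0124,0]],[[-0.0134,0,0.327],[0,0,0]],[[-0.0134,0,0.327],[0,0,0]],[[-0.0134,0,0.327],[0,0,0]],[[-0.0134,0,0.327],[0,0,0]],[[-0.0134,0,0.327],[0,0,0]],[[-0.0134,0,0.327],[0,0,0]],[[-0.0134,0,0.327],[0,0,0]],[[-0.0134,0,0.327],[0,0,0]],[[-0.0134,0,0.327],[0,0,0]],[[-0.0134,0,0.327],[0,0,0]],[[0,0,0],[0,0,0]]], "gripper": 0.49}}

```text
time: 20.7
eef_pos: [0.5399, -0.0921, 0.2684]
tcp_rot: [0.024, -0.706, 0.707, -0.024]
contact_force: [0.3, -0.7, 0.7]
opening: 0.51
```

>>> {"api": "send_rows", "payload": {"plan": [[[0,0,0],[0,0,0]],[[0,0.2,0],[0,0,0]],[[0,0.22,0],[0,0,0]],[[0,0.22,0],[0,0,0]],[[0,0.15,0],[0,0,0]],[[0,0.08,0],[0,0,0]],[[0,0.045,0],[0,0,0]],[[0,0,0],[0,0,0]],[[0,0,0],[0,0,0]]]}}

```text
time: 21.6
eef_pos: [0.5403, -0.0879, 0.1597]
tcp_rot: [0.025, -0.706, 0.707, -0.026]
contact_force: [0.2, -0.3, -1.4]
opening: 0.514
```

>>> {"api": "send_rows", "payload": {"plan": [[[0,0,0],[0,0,0]],[[0,0,0],[0,0,0]],[[0,0,0],[0,0,0]],[[0,0,0],[0,0,0]],[[0,0,0],[0,0,0]],[[0,0,0],[0,0,0]]], "gripper": 1, "grip_force": 30}}

```text
time: 22.2
eef_pos: [0.5404, -0.0884, 0.1599]
tcp_rot: [0.024, -0.706, 0.707, -0.026]
contact_force: [-0.4, 0.3, 5.6]
opening: 0.407
```

>>> {"api": "send_rows", "payload": {"plan": [[[0,-0.03,0],[0,0,0]],[[0,-0.1,0],[0,0,0]],[[0,-0.2,0],[0,0,0]],[[0,-0.22,0],[0,0,0]],[[0,-0.2,0],[0,0,0]],[[0,-0.15,0],[0,0,0]],[[0,-0.03,0],[0,0,0]],[[0,0,0],[0,-0.0198,0]],[[0,0,0],[0,-0.0198,0]],[[0,0,0],[0,-0.0198,0]],[[0,0,0],[0,0,0]]]}}

```text
time: 23.3
eef_pos: [0.5389, -0.0878, 0.2688]
tcp_rot: [-0.156, 0.69, -0.689, 0.155]
contact_force: [0.2, -0.1, -1.4]
opening: 0.41
```

Run:
```python
from h import *
st(); detect('side');detect('top'); plan(*box(0,-.0225),.27,25.6)
```

```text
t 23.3 pos [ 0.5389 -0.0878  0.2688] a 205.43 down 1.0 F [ 0.2 -0.1 -1.4] open mm 34.9
side px [372. 204.] xy [ 0.6271 -0.158 ] ang 127.2 LW [0.047 0.025]
side px [391. 211.] xy [ 0.5778 -0.1727] ang 116.7 LW [0.068 0.033]
side px [338. 236.] xy [ 0.6087 -0.0215] ang 179.3 LW [0.073 0.037]
top px [333. 247.] xy [ 0.6062 -0.0219] ang 2.8 LW [0.074 0.032]
turn ry -0.0009 = 1 x -0.0009 | shift [-1.0737 -0.0069 -2.7153] = 9 x [-0.1193, -0.0008, -0.3017]
```

>>> {"api": "send_rows", "payload": {"plan": [[[-0.1193,0,-0.3017],[0,0,0]],[[-0.1193,0,-0.3017],[0,0,0]],[[-0.1193,0,-0.3017],[0,0,0]],[[-0.1193,0,-0.3017],[0,0,0]],[[-0.1193,0,-0.3017],[0,0,0]],[[-0.1193,0,-0.3017],[0,0,0]],[[-0.1193,0,-0.3017],[0,0,0]],[[-0.1193,0,-0.3017],[0,0,0]],[[-0.1193,0,-0.3017],[0,0,0]],[[0,0,0],[0,0,0]],[[0,0,0],[0,0,0]]]}}

```text
time: 24.5
eef_pos: [0.5155, 0.262, 0.2696]
tcp_rot: [0.156, -0.689, 0.69, -0.156]
contact_force: [0.4, -1.1, -1.9]
opening: 0.407
```

>>> {"api": "send_rows", "payload": {"plan": [[[0,0.2,0],[0,0,0]],[[0,0.22,0],[0,0,0]],[[0,0.22,0],[0,0,0]],[[0,0.15,0],[0,0,0]],[[0,0.08,0],[0,0,0]],[[0,0.04,0],[0,0,0]],[[0,0,0],[0,0,0]],[[0,0,0],[0,0,0]]]}}

```text
time: 25.3
eef_pos: [0.5168, 0.2615, 0.1622]
tcp_rot: [-0.155, 0.69, -0.69, 0.156]
contact_force: [0.3, -0.2, -1.7]
opening: 0.406
```

>>> {"api": "send_rows", "payload": {"plan": [[[0,0,0],[0,0,0]],[[0,0,0],[0,0,0]],[[0,0,0],[0,0,0]],[[0,0,0],[0,0,0]]], "gripper": 0.53, "grip_force": 25}}

```text
time: 25.7
eef_pos: [0.516, 0.2617, 0.1613]
tcp_rot: [-0.156, 0.69, -0.69, 0.156]
contact_force: [-1.0, -0.1, -1.2]
opening: 0.473
```

>>> {"api": "send_rows", "payload": {"plan": [[[0,-0.1,0],[0,0,0]],[[0,-0.2,0],[0,0,0]],[[0,-0.25,0],[0,0,0]],[[0,-0.2,0],[0,0,0]],[[0,-0.15,0],[0,0,0]],[[0,0,0],[0,0.0237,0]],[[0,0,0],[0,0.0237,0]],[[0,0,0],[0,0,0]],[[0,0,0],[0,0,0]]]}}

```text
time: 26.6
eef_pos: [0.5159, 0.2616, 0.2695]
tcp_rot: [-0.053, 0.705, -0.705, 0.053]
contact_force: [-0.5, 0.2, -0.6]
opening: 0.471
```

Run:
```python
from h import *
st(); detect('side'); t=detect('top');d=read_camera('side')
e=plan(.6075,-.0215,.27,2.5); plan(.6075,-.0215,.158,2.5,*e)
e=(np.array([.6075,-.0215,.27]),182.5); plan(*box(0,-.067),.27,25.6,*e)
a=cv2.resize(t['img'][210:340,155:290],(400,400),interpolation=cv2.INTER_CUBIC);b=cv2.resize(d['img'][180:420,150:390],(400,400),interpolation=cv2.INTER_CUBIC)
cv2.imwrite('pics/b7.png',np.hstack([a,b]))
```

```text
t 26.6 pos [0.5159 0.2616 0.2695] a 188.56 down 1.0 F [-0.5  0.2 -0.6] open mm 40.1
side px [338. 236.] xy [ 0.6088 -0.0215] ang 179.1 LW [0.074 0.037]
top px [333. 247.] xy [ 0.6062 -0.0219] ang 2.9 LW [0.074 0.032]
top px [380. 253.] xy [ 0.5903 -0.1646] ang 170.5 LW [0.075 0.033]
turn ry 0.0166 = 1 x 0.0166 | shift [-0.6598 -0.0081  2.3896] = 8 x [-0.0825, -0.001, 0.2987]
turn ry -0.0 = 0 x -0.0 | shift [-0.      0.9333  0.    ] = 3 x [-0.0, 0.3111, 0.0]
turn ry -0.0642 = 3 x -0.0214 | shift [-0.3207 -0.     -2.0916] = 7 x [-0.0458, -0.0, -0.2988]
```

View pics/b7.png

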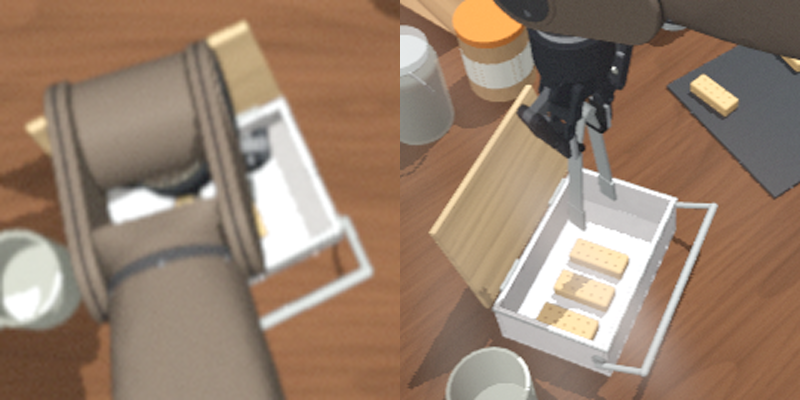

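Three biscuits lie neatly spaced in the box (side crop (600,257), (585,290), (568,322)). Fourth biscuit.

>>> {"api": "send_rows", "payload": {"plan": [[[0,0,0],[0,0.0166,0]],[[-0.0825,0,0.2987],[0,0,0]],[[-0.0825,0,0.2987],[0,0,0]],[[-0.0825,0,0.2987],[0,0,0]],[[-0.0825,0,0.2987],[0,0,0]],[[-0.0825,0,0.2987],[0,0,0]],[[-0.0825,0,0.2987],[0,0,0]],[[-0.0825,0,0.2987],[0,0,0]],[[-0.0825,0,0.2987],[0,0,0]],[[0,0,0],[0,0,0]],[[0,0,0],[0,0,0]]], "gripper": 0.49}}

```text
time: 27.85
eef_pos: [0.6071, -0.0223, 0.2687]
tcp_rot: [-0.015, 0.707, -0.707, 0.014]
contact_force: [-0.5, 0.8, -1.3]
opening: 0.506
```

>>> {"api": "send_rows", "payload": {"plan": [[[0,0,0],[0,0,0]],[[0,0.2,0],[0,0,0]],[[0,0.22,0],[0,0,0]],[[0,0.22,0],[0,0,0]],[[0,0.15,0],[0,0,0]],[[0,0.08,0],[0,0,0]],[[0,0.045,0],[0,0,0]],[[0,0,0],[0,0,0]],[[0,0,0],[0,0,0]]]}}

```text
time: 28.75
eef_pos: [0.6078, -0.0215, 0.1605]
tcp_rot: [0.014, -0.707, 0.707, -0.016]
contact_force: [0.1, -0.1, -0.8]
opening: 0.513
```

>>> {"api": "send_rows", "payload": {"plan": [[[0,0,0],[0,0,0]],[[0,0,0],[0,0,0]],[[0,0,0],[0,0,0]],[[0,0,0],[0,0,0]],[[0,0,0],[0,0,0]],[[0,0,0],[0,0,0]]], "gripper": 1, "grip_force": 30}}

```text
time: 29.35
eef_pos: [0.608, -0.0218, 0.1606]
tcp_rot: [0.014, -0.707, 0.707, -0.016]
contact_force: [0.0, -0.2, 5.4]
opening: 0.405
```

>>> {"api": "send_rows", "payload": {"plan": [[[0,-0.03,0],[0,0,0]],[[0,-0.1,0],[0,0,0]],[[0,-0.2,0],[0,0,0]],[[0,-0.22,0],[0,0,0]],[[0,-0.2,0],[0,0,0]],[[0,-0.15,0],[0,0,0]],[[0,-0.03,0],[0,0,0]],[[0,0,0],[0,-0.0214,0]],[[0,0,0],[0,-0.0214,0]],[[0,0,0],[0,-0.0214,0]],[[0,0,0],[0,0,0]]]}}

```text
time: 30.45
eef_pos: [0.6064, -0.0215, 0.2693]
tcp_rot: [-0.157, 0.69, -0.689, 0.155]
contact_force: [-0.4, 0.2, -1.4]
opening: 0.411
```

Run:
```python
from h import *
st(); detect('side');detect('top'); plan(*box(0,-.067),.27,25.6)
```

```text
t 30.4 pos [ 0.6064 -0.0215  0.2693] a 205.5 down 1.0 F [-0.4  0.2 -1.4] open mm 34.9
side px [351. 208.] xy [ 0.6509 -0.1089] ang 97.0 LW [0.062 0.025]
side px [384. 210.] xy [ 0.5925 -0.1638] ang 166.2 LW [0.076 0.038]
top px [380. 253.] xy [ 0.5905 -0.1647] ang 170.7 LW [0.075 0.033]
turn ry -0.0007 = 1 x -0.0007 | shift [-0.3275 -0.0027 -2.0888] = 7 x [-0.0468, -0.0004, -0.2984]
```

>>> {"api": "send_rows", "payload": {"plan": [[[-0.0468,0,-0.2984],[0,0,0]],[[-0.0468,0,-0.2984],[0,0,0]],[[-0.0468,0,-0.2984],[0,0,0]],[[-0.0468,0,-0.2984],[0,0,0]],[[-0.0468,0,-0.2984],[0,0,0]],[[-0.0468,0,-0.2984],[0,0,0]],[[-0.0468,0,-0.2984],[0,0,0]],[[0,0,0],[0,0,0]],[[0,0,0],[0,0,0]]]}}

```text
time: 31.45
eef_pos: [0.5342, 0.222, 0.2704]
tcp_rot: [0.156, -0.689, 0.69, -0.156]
contact_force: [0.2, 0.6, -1.0]
opening: 0.407
```

>>> {"api": "send_rows", "payload": {"plan": [[[0,0.2,0],[0,0,0]],[[0,0.22,0],[0,0,0]],[[0,0.22,0],[0,0,0]],[[0,0.15,0],[0,0,0]],[[0,0.08,0],[0,0,0]],[[0,0.04,0],[0,0,0]],[[0,0,0],[0,0,0]],[[0,0,0],[0,0,0]]]}}

```text
time: 32.25
eef_pos: [0.5355, 0.2214, 0.1628]
tcp_rot: [0.155, -0.69, 0.69, -0.157]
contact_force: [-0.2, -0.2, -0.8]
opening: 0.408
```

>>> {"api": "send_rows", "payload": {"plan": [[[0,0,0],[0,0,0]],[[0,0,0],[0,0,0]],[[0,0,0],[0,0,0]],[[0,0,0],[0,0,0]]], "gripper": 0.53, "grip_force": 25}}

```text
time: 32.65
eef_pos: [0.5347, 0.2216, 0.1619]
tcp_rot: [0.156, -0.69, 0.69, -0.156]
contact_force: [0.3, -0.3, -1.0]
opening: 0.471
```

>>> {"api": "send_rows", "payload": {"plan": [[[0,-0.1,0],[0,0,0]],[[0,-0.2,0],[0,0,0]],[[0,-0.25,0],[0,0,0]],[[0,-0.2,0],[0,0,0]],[[0,-0.15,0],[0,0,0]],[[0,0,0],[0,0.0237,0]],[[0,0,0],[0,0.0237,0]],[[0,0,0],[0,0.0237,0]],[[0,0,0],[0,0,0]],[[0,0,0],[0,0,0]]]}}

```text
time: 33.65
eef_pos: [0.5347, 0.2215, 0.2703]
tcp_rot: [-0.0, 0.707, -0.707, 0.001]
contact_force: [-0.3, 1.0, -0.2]
opening: 0.471
```

Run:
```python
from h import *
st(); detect('side'); t=detect('top')
e=plan(.5912,-.1645,.27,169.8); plan(.5912,-.1645,.158,169.8,*e)
```

```text
t 33.6 pos [0.5347 0.2215 0.2703] a 180.1 down 1.0 F [-0.3  1.  -0.2] open mm 40.0
side px [384. 210.] xy [ 0.593 -0.164] ang 166.0 LW [0.076 0.038]
top px [380. 253.] xy [ 0.5903 -0.1646] ang 170.5 LW [0.075 0.033]
turn ry 0.0285 = 2 x 0.0142 | shift [-1.0336e+00 -6.0000e-04  3.0825e+00] = 10 x [-0.1034, -0.0001, 0.3082]
turn ry -0.0 = 0 x -0.0 | shift [ 0.      0.9333 -0.    ] = 3 x [0.0, 0.3111, -0.0]
```

>>> {"api": "send_rows", "payload": {"plan": [[[0,0,0],[0,0.0142,0]],[[0,0,0],[0,0.0142,0]],[[-0.1034,0,0.3082],[0,0,0]],[[-0.1034,0,0.3082],[0,0,0]],[[-0.1034,0,0.3082],[0,0,0]],[[-0.1034,0,0.3082],[0,0,0]],[[-0.1034,0,0.3082],[0,0,0]],[[-0.1034,0,0.3082],[0,0,0]],[[-0.1034,0,0.3082],[0,0,0]],[[-0.1034,0,0.3082],[0,0,0]],[[-0.1034,0,0.3082],[0,0,0]],[[-0.1034,0,0.3082],[0,0,0]]], "gripper": 0.49}}

```text
time: 34.95
eef_pos: [0.5906, -0.1662, 0.2697]
tcp_rot: [0.063, 0.704, -0.704, -0.063]
contact_force: [0.4, 0.8, -0.6]
opening: 0.513
```

>>> {"api": "send_rows", "payload": {"plan": [[[0,0,0],[0,0,0]],[[0,0,0],[0,0,0]],[[0,0.2,0],[0,0,0]],[[0,0.22,0],[0,0,0]],[[0,0.22,0],[0,0,0]],[[0,0.15,0],[0,0,0]],[[0,0.09,0],[0,0,0]],[[0,0.05,0],[0,0,0]],[[0,0,0],[0,0,0]],[[0,0,0],[0,0,0]]]}}

```text
time: 35.95
eef_pos: [0.5911, -0.1645, 0.1591]
tcp_rot: [-0.064, -0.704, 0.704, 0.063]
contact_force: [-0.2, -0.5, -0.9]
opening: 0.512
```

>>> {"api": "send_rows", "payload": {"plan": [[[0,0,0],[0,0,0]],[[0,0,0],[0,0,0]],[[0,0,0],[0,0,0]],[[0,0,0],[0,0,0]],[[0,0,0],[0,0,0]],[[0,0,0],[0,0,0]]], "gripper": 1, "grip_force": 30}}

```text
time: 36.55
eef_pos: [0.5905, -0.1646, 0.158]
tcp_rot: [0.064, 0.704, -0.704, -0.064]
contact_force: [0.2, 0.8, -0.9]
opening: 0.331
```

>>> {"api": "send_rows", "payload": {"plan": [[[0,-0.03,0],[0,0,0]],[[0,-0.1,0],[0,0,0]],[[0,-0.2,0],[0,0,0]],[[0,-0.22,0],[0,0,0]],[[0,-0.2,0],[0,0,0]],[[0,-0.15,0],[0,0,0]],[[0,-0.06,0],[0,0,0]],[[0,0,0],[0,-0.02,0]],[[0,0,0],[0,-0.02,0]],[[0,0,0],[0,-0.02,0]],[[0,0,0],[0,-0.02,0]],[[0,0,0],[0,-0.019,0]]]}}

```text
time: 37.75
eef_pos: [0.5903, -0.1644, 0.2728]
tcp_rot: [-0.157, 0.69, -0.689, 0.157]
contact_force: [0.5, -0.7, -1.0]
opening: 0.327
```

Run:
```python
from h import *
detect('side');detect('top');st(); plan(*box(0,.0225),.28,25.6)
```

```text
t 37.9 pos [ 0.5903 -0.1645  0.2729] a 205.33 down 1.0 F [ 1.   0.1 -0.1] open mm 28.0
turn ry -0.0008 = 1 x -0.0008 | shift [-0.9645 -0.0595 -3.8499] = 13 x [-0.0742, -0.0046, -0.2961]
```

The tongs closed on nothing (28 mm): the last biscuit must have been knocked aside. Look.

>>> {"api": "send_rows", "payload": {"plan": [[[0,0,-0.3],[0,0,0]],[[0,0,-0.3],[0,0,0]],[[0,0,-0.3],[0,0,0]],[[0,0,-0.3],[0,0,0]],[[0,0,0],[0,0,0]],[[0,0,0],[0,0,0]]], "gripper": 0.49, "grip_force": 25}}

```text
time: 38.45
eef_pos: [0.5288, -0.0339, 0.2734]
tcp_rot: [0.155, -0.69, 0.69, -0.155]
contact_force: [-0.2, 0.2, -1.1]
opening: 0.509
```

Run:
```python
from h import *
st(); t=detect('top'); d=detect('side')
cv2.imwrite('pics/b8.png',np.hstack([cv2.resize(t['img'][200:340,300:440],(400,400),interpolation=cv2.INTER_CUBIC),cv2.resize(d['img'][120:320,290:490],(400,400),interpolation=cv2.INTER_CUBIC)]))
```

```text
t 38.5 pos [ 0.5288 -0.0339  0.2734] a 205.32 down 1.0 F [-0.2  0.2 -1.1] open mm 43.3
top px [338. 301.] xy [ 0.4464 -0.0352] ang 84.4 LW [0.097 0.057]
side px [396. 205.] xy [ 0.5818 -0.1973] ang 172.5 LW [0.086 0.012]
```

View pics/b8.png

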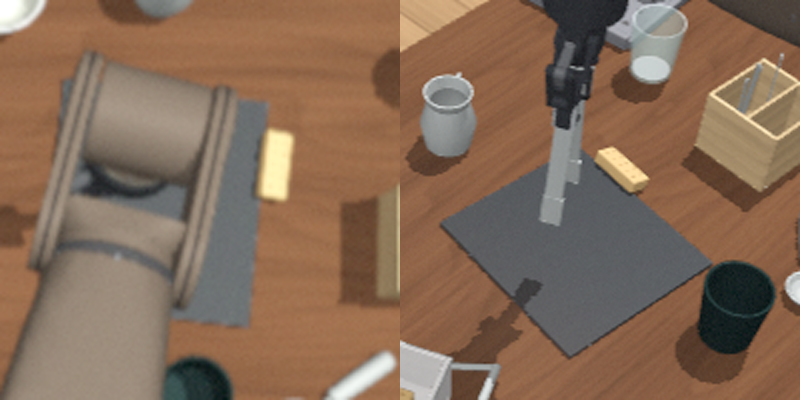

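Run:
```python
from h import *
for name,(x0,y0,x1,y1) in(('top',(385,240,410,275)),('side',(382,188,420,222))):
    c=read_camera(name); c['T']=np.array(c['world_from_camera']); hsv=cv2.cvtColor(c['img'],cv2.COLOR_BGR2HSV)
    m=np.zeros(hsv.shape[:2],np.uint8); m[y0:y1,x0:x1]=((hsv[...,0]>15)&(hsv[...,0]<30)&(hsv[...,1]>50)&(hsv[...,2]>150))[y0:y1,x0:x1]
    n,l,s,ce=cv2.connectedComponentsWithStats(m); i=1+np.argmax(s[1:,4]); print(name,ce[i],s[i])
    for z in(.016,.022):
        w=np.array([atz(c,u,v,z)[:2] for v,u in np.argwhere(l==i)]); r=cv2.minAreaRect((w*1000).astype(np.float32)); mu=w.mean(0); U,S,V=np.linalg.svd(w-mu,full_matrices=False)
        print(z,mu.round(4),np.degrees(np.arctan2(V[0,1],V[0,0]))%180,(S*np.sqrt(12/len(w))).round(4),'cos slate frame',R.from_euler('z',6,degrees=True).as_matrix()[:2,:2]@(mu-[.540,-.0863]))
```

```text
top [396.14981273 257.2659176 ] [390 245  13  26 267]
0.016 [ 0.5774 -0.2126] 172.3111570080666 [0.0754 0.0319] cos slate frame [ 0.05042396 -0.12174289]
0.022 [ 0.5765 -0.2116] 172.3111570080666 [0.0751 0.0318] cos slate frame [ 0.04934993 -0.12076107]
side [400.20779221 203.97077922] [387 193  28  23 308]
0.016 [ 0.579  -0.2104] 170.47484654744568 [0.0742 0.0353] cos slate frame [ 0.05178697 -0.11930897]
0.022 [ 0.5757 -0.2054] 170.47484654744565 [0.0737 0.035 ] cos slate frame [ 0.04799025 -0.11472928]
```

The biscuit was nudged to the slate's right edge (top crop (275,165)), straddling it. Pick it there at (.577,-.212), about 171.5°.

Run:
```python
from h import *
st(); e=plan(.5772,-.2122,.27,171.5); plan(.5772,-.2122,.158,171.5,*e)
```

```text
t 38.6 pos [ 0.5293 -0.0354  0.2732] a 205.23 down 1.0 F [-0.3  0.2 -1.1] open mm 43.4
turn ry 0.0937 = 5 x 0.0187 | shift [-0.6125  0.0263  1.3985] = 5 x [-0.1225, 0.0053, 0.2797]
turn ry -0.0 = 0 x -0.0 | shift [ 0.      0.9333 -0.    ] = 3 x [0.0, 0.3111, -0.0]
```

>>> {"api": "send_rows", "payload": {"plan": [[[0,0,0],[0,0.0187,0]],[[0,0,0],[0,0.0187,0]],[[0,0,0],[0,0.0187,0]],[[0,0,0],[0,0.0187,0]],[[0,0,0],[0,0.0187,0]],[[-0.1225,0.005,0.2797],[0,0,0]],[[-0.1225,0.005,0.2797],[0,0,0]],[[-0.1225,0.005,0.2797],[0,0,0]],[[-0.1225,0.005,0.2797],[0,0,0]],[[-0.1225,0.005,0.2797],[0,0,0]],[[0,0,0],[0,0,0]],[[0,0,0],[0,0,0]]]}}

```text
time: 39.85
eef_pos: [0.5772, -0.2125, 0.2694]
tcp_rot: [0.052, 0.706, -0.705, -0.053]
contact_force: [0.6, 0.7, -1.1]
opening: 0.511
```

>>> {"api": "send_rows", "payload": {"plan": [[[0,0,0],[0,0,0]],[[0,0.2,0],[0,0,0]],[[0,0.22,0],[0,0,0]],[[0,0.22,0],[0,0,0]],[[0,0.15,0],[0,0,0]],[[0,0.08,0],[0,0,0]],[[0,0.06,0],[0,0,0]],[[0,0,0],[0,0,0]],[[0,0,0],[0,0,0]],[[0,0,0],[0,0,0]]]}}

```text
time: 40.85
eef_pos: [0.578, -0.2114, 0.16]
tcp_rot: [-0.052, -0.705, 0.706, 0.051]
contact_force: [0.7, 0.1, -1.1]
opening: 0.515
```

>>> {"api": "send_rows", "payload": {"plan": [[[0,0,0],[0,0,0]],[[0,0,0],[0,0,0]],[[0,0,0],[0,0,0]],[[0,0,0],[0,0,0]],[[0,0,0],[0,0,0]],[[0,0,0],[0,0,0]]], "gripper": 1, "grip_force": 30}}

```text
time: 41.45
eef_pos: [0.578, -0.2117, 0.1597]
tcp_rot: [-0.052, -0.705, 0.706, 0.051]
contact_force: [-0.5, -0.5, 5.0]
opening: 0.41
```

Run:
```python
from h import *
st()
```

```text
t 41.5 pos [ 0.578  -0.2117  0.1597] a 171.68 down 1.0 F [-0.5 -0.5  5. ] open mm 34.9
```

>>> {"api": "send_rows", "payload": {"plan": [[[0,-0.03,0],[0,0,0]],[[0,-0.1,0],[0,0,0]],[[0,-0.2,0],[0,0,0]],[[0,-0.22,0],[0,0,0]],[[0,-0.2,0],[0,0,0]],[[0,-0.2,0],[0,0,0]],[[0,-0.07,0],[0,0,0]],[[0,0,0],[0,-0.0236,0]],[[0,0,0],[0,-0.0236,0]],[[0,0,0],[0,-0.0236,0]],[[0,0,0],[0,-0.0236,0]],[[0,0,0],[0,0,0]]]}}

```text
time: 42.65
eef_pos: [0.5768, -0.2106, 0.2795]
tcp_rot: [-0.158, 0.69, -0.689, 0.156]
contact_force: [-0.1, -0.9, -1.1]
opening: 0.413
```

Run:
```python
from h import *
read_camera('top');st(); e=plan(*box(0,.0225),.28,25.6); plan(*box(0,.0225),.182,25.6,*e)
```

```text
t 42.7 pos [ 0.5769 -0.2106  0.2797] a 205.5 down 1.0 F [-0.2 -0.9 -1.8] open mm 35.4
turn ry -0.0003 = 1 x -0.0003 | shift [-1.2319e+00 -2.5000e-03 -4.1485e+00] = 14 x [-0.088, -0.0002, -0.2963]
turn ry -0.0 = 0 x -0.0 | shift [-0.      0.8167  0.    ] = 3 x [-0.0, 0.2722, 0.0]
```

>>> {"api": "send_rows", "payload": {"plan": [[[-0.088,0,-0.2963],[0,0,0]],[[-0.088,0,-0.2963],[0,0,0]],[[-0.088,0,-0.2963],[0,0,0]],[[-0.088,0,-0.2963],[0,0,0]],[[-0.088,0,-0.2963],[0,0,0]],[[-0.088,0,-0.2963],[0,0,0]],[[-0.088,0,-0.2963],[0,0,0]],[[-0.088,0,-0.2963],[0,0,0]],[[-0.088,0,-0.2963],[0,0,0]],[[-0.088,0,-0.2963],[0,0,0]],[[-0.088,0,-0.2963],[0,0,0]],[[-0.088,0,-0.2963],[0,0,0]]]}}

```text
time: 43.9
eef_pos: [0.506, 0.2299, 0.2806]
tcp_rot: [-0.156, 0.69, -0.69, 0.156]
contact_force: [0.0, -0.5, -1.8]
opening: 0.417
```

>>> {"api": "send_rows", "payload": {"plan": [[[-0.088,0,-0.2963],[0,0,0]],[[-0.088,0,-0.2963],[0,0,0]],[[0,0,0],[0,0,0]],[[0,0,0],[0,0,0]],[[0,0.2,0],[0,0,0]],[[0,0.22,0],[0,0,0]],[[0,0.18,0],[0,0,0]],[[0,0.12,0],[0,0,0]],[[0,0.07,0],[0,0,0]],[[0,0.03,0],[0,0,0]],[[0,0,0],[0,0,0]],[[0,0,0],[0,0,0]]]}}

```text
time: 45.1
eef_pos: [0.4957, 0.3018, 0.1838]
tcp_rot: [-0.156, 0.69, -0.689, 0.158]
contact_force: [0.3, -0.3, -1.2]
opening: 0.42
```

>>> {"api": "send_rows", "payload": {"plan": [[[0,0,0],[0,0,0]],[[0,0,0],[0,0,0]],[[0,0,0],[0,0,0]],[[0,0,0],[0,0,0]],[[0,0,0],[0,0,0]]], "gripper": 0.53, "grip_force": 25}}

```text
time: 45.6
eef_pos: [0.4951, 0.3016, 0.1827]
tcp_rot: [-0.157, 0.689, -0.689, 0.157]
contact_force: [-0.9, 0.8, -1.3]
opening: 0.473
```

>>> {"api": "send_rows", "payload": {"plan": [[[0,-0.1,0],[0,0,0]],[[0,-0.2,0],[0,0,0]],[[0,-0.25,0],[0,0,0]],[[0,-0.25,0],[0,0,0]],[[0,-0.25,0],[0,0,0]],[[0,-0.1,0],[0,0,0]],[[0,0,0],[0,0.0214,0]],[[0,0,0],[0,0.0214,0]],[[0,0,0],[0,0.0214,0]],[[0,0,0],[0,0.0214,0]],[[0,0,0],[0,0,0]],[[0,0,0],[0,0,0]]]}}

```text
time: 46.8
eef_pos: [0.4949, 0.3015, 0.3202]
tcp_rot: [-0.031, -0.706, 0.707, 0.031]
contact_force: [-0.4, -0.0, -0.2]
opening: 0.473
```

Run:
```python
from h import *
d=read_camera('side');st(); cv2.imwrite('pics/b9.png',cv2.resize(d['img'][180:420,150:390],(500,500),interpolation=cv2.INTER_CUBIC))
e=plan(.4626,-.3735,.325,175.5)
```

```text
t 46.9 pos [0.4949 0.3015 0.3202] a 174.98 down 1.0 F [ 0.1 -0.3 -0.8] open mm 39.8
turn ry -0.0014 = 1 x -0.0014 | shift [-0.1731 -0.0397  5.6292] = 18 x [-0.0096, -0.0022, 0.3127]
```

View pics/b9.png

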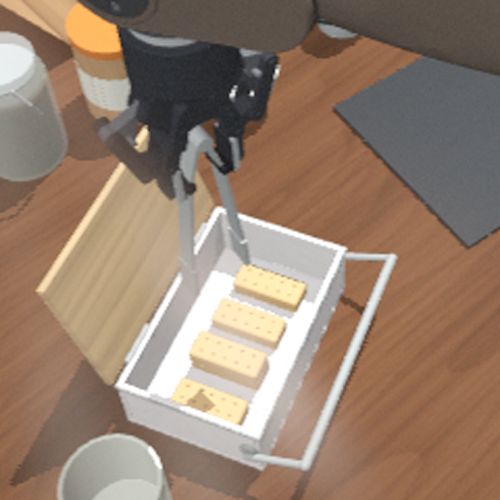

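All five are in (fifth stacked on the third, (228,357)). Return the tongs.

>>> {"api": "send_rows", "payload": {"plan": [[[-0.01,0,0.3127],[0,-0.0014,0]],[[-0.0096,0,0.3127],[0,0,0]],[[-0.0096,0,0.3127],[0,0,0]],[[-0.0096,0,0.3127],[0,0,0]],[[-0.0096,0,0.3127],[0,0,0]],[[-0.0096,0,0.3127],[0,0,0]],[[-0.0096,0,0.3127],[0,0,0]],[[-0.0096,0,0.3127],[0,0,0]],[[-0.0096,0,0.3127],[0,0,0]],[[-0.0096,0,0.3127],[0,0,0]],[[-0.0096,0,0.3127],[0,0,0]],[[-0.0096,0,0.3127],[0,0,0]]], "gripper": 0.49}}

```text
time: 48.05
eef_pos: [0.4717, -0.1498, 0.3207]
tcp_rot: [-0.028, -0.707, 0.707, 0.028]
contact_force: [1.3, 0.0, -0.7]
opening: 0.512
```

>>> {"api": "send_rows", "payload": {"plan": [[[-0.0096,0,0.3127],[0,0,0]],[[-0.0096,0,0.3127],[0,0,0]],[[-0.0096,0,0.3127],[0,0,0]],[[-0.0096,0,0.3127],[0,0,0]],[[-0.0096,0,0.3127],[0,0,0]],[[-0.0096,0,0.3127],[0,0,0]],[[0,0,0],[0,0,0]],[[0,0,0],[0,0,0]],[[0,0,0],[0,0,0]]]}}

```text
time: 48.95
eef_pos: [0.4607, -0.3724, 0.3204]
tcp_rot: [0.028, 0.707, -0.706, -0.028]
contact_force: [0.3, 0.2, -0.5]
opening: 0.511
```

Run:
```python
from h import *
d=read_camera('side');st(); plan(.4626,-.3735,.152,175.5)
cv2.imwrite('pics/c1.png',cv2.resize(d['img'][20:220,400:600],(600,600),interpolation=cv2.INTER_CUBIC))
s=get_state(); print((proj(cam('side'),s['eef_pos']+[0,0,-.146])-[400,20])*3)
```

```text
t 49.0 pos [ 0.4609 -0.3722  0.3206] a 175.45 down 1.0 F [-0.1  1.1 -0.2] open mm 43.5
turn ry -0.0002 = 1 x -0.0002 | shift [-0.0153  1.4051  0.0101] = 5 x [-0.0031, 0.281, 0.002]
[283.41654782 385.0151914 ]
```

View pics/c1.png

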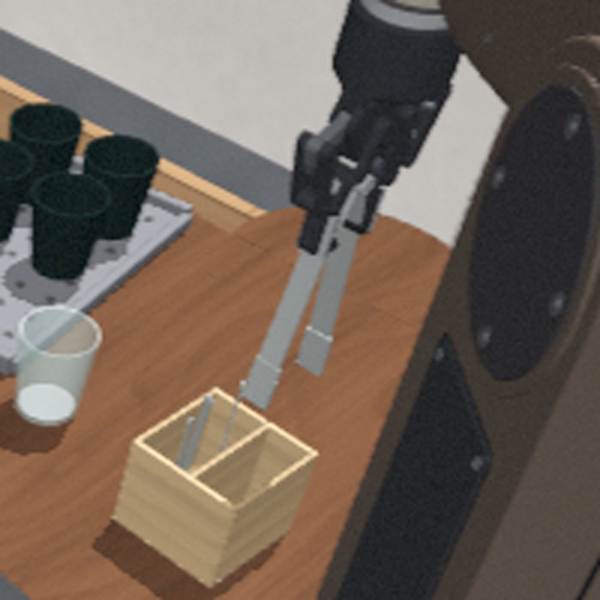

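Tongs hang as at pickup (tips (262,402),(313,370)). Lower into the pocket.

>>> {"api": "send_rows", "payload": {"plan": [[[-0.015,0.1,0.01],[0,0,0]],[[0,0.2,0],[0,0,0]],[[0,0.2,0],[0,0,0]],[[0,0.2,0],[0,0,0]],[[0,0.2,0],[0,0,0]],[[0,0.15,0],[0,0,0]],[[0,0.15,0],[0,0,0]],[[0,0.1,0],[0,0,0]],[[0,0.05,0],[0,0,0]],[[0,0.02,0],[0,0,0]],[[0,0,0],[0,0,0]],[[0,0,0],[0,0,0]]]}}

```text
time: 50.2
eef_pos: [0.4628, -0.375, 0.1572]
tcp_rot: [-0.029, -0.706, 0.707, 0.028]
contact_force: [0.0, 0.1, -0.8]
opening: 0.51
```

Run:
```python
from h import *
st()
```

```text
t 50.2 pos [ 0.4628 -0.375   0.1572] a 175.36 down 1.0 F [ 0.   0.1 -0.8] open mm 43.3
```

>>> {"api": "send_rows", "payload": {"plan": [[[0,0.012,-0.01],[0,0,0]],[[0,0.012,0],[0,0,0]],[[0,0,0],[0,0,0]],[[0,0,0],[0,0,0]]]}}

```text
time: 50.6
eef_pos: [0.4624, -0.3734, 0.1533]
tcp_rot: [-0.029, -0.707, 0.707, 0.029]
contact_force: [-0.1, 0.6, -0.2]
opening: 0.513
```

Run:
```python
from h import *
st()
```

```text
t 50.6 pos [ 0.4624 -0.3734  0.1533] a 175.35 down 1.0 F [-0.1  0.6 -0.2] open mm 43.6
```

>>> {"api": "send_rows", "payload": {"plan": [[[0,0,0],[0,0,0]],[[0,0,0],[0,0,0]],[[0,0,0],[0,0,0]],[[0,0,0],[0,0,0]],[[0,0,0],[0,0,0]],[[0,0,0],[0,0,0]],[[0,0,0],[0,0,0]]], "gripper": 0}}

```text
time: 51.3
eef_pos: [0.4625, -0.3734, 0.1533]
tcp_rot: [0.029, 0.707, -0.707, -0.029]
contact_force: [1.6, 0.2, 0.3]
opening: 1.0
```

>>> {"api": "send_rows", "payload": {"plan": [[[0,-0.1,0],[0,0,0]],[[0,-0.15,0],[0,0,0]],[[0,-0.2,0],[0,0,0]],[[0,-0.25,0],[0,0,0]],[[0,-0.3,0],[0,0,0]],[[0,-0.2,0],[0,0,0]],[[0,0,0],[0,0,0]]]}}

```text
time: 52.0
eef_pos: [0.4639, -0.3749, 0.3039]
tcp_rot: [-0.031, -0.704, 0.709, 0.026]
contact_force: [0.2, -0.4, 1.1]
opening: 1.001
```

Run:
```python
from h import *
d=read_camera('side');t=read_camera('top');t['T']=np.array(t['world_from_camera']);st(); print(box(.15,0)); 
e=plan(*box(.15,0),.30,25.6); plan(*box(.15,0),.184,25.6,*e)
print('jar',atz(t,268,160,.13))
cv2.imwrite('pics/c2.png',np.hstack([cv2.resize(d['img'][60:220,400:560],(400,400),interpolation=cv2.INTER_CUBIC),cv2.resize(t['img'][130:330,150:350],(400,400),interpolation=cv2.INTER_CUBIC)]))
```

```text
t 52.1 pos [ 0.4625 -0.3735  0.2983] a 175.35 down 1.0 F [ 0.2 -0.5 -1.5] open mm 84.9
[0.64007  0.346715]
turn ry -0.084 = 4 x -0.021 | shift [-3.9275 -0.0144 -4.7735] = 19 x [-0.2067, -0.0008, -0.2512]
turn ry -0.0 = 0 x -0.0 | shift [-0.      0.9667  0.    ] = 3 x [-0.0, 0.3222, 0.0]
jar [0.83933592 0.16759121 0.13      ]
```

View pics/c2.png

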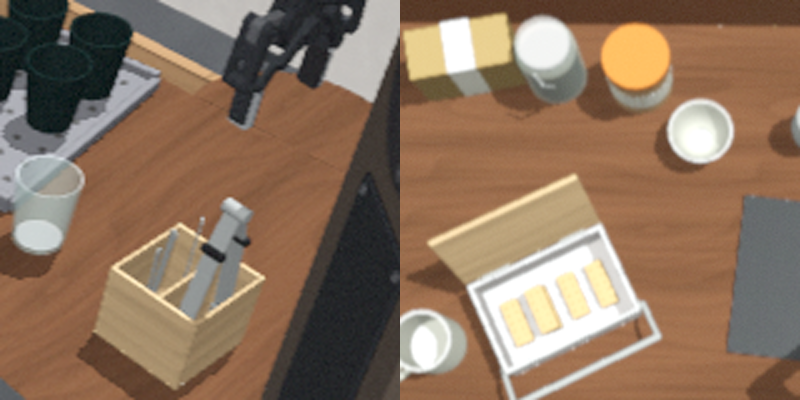

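Tongs stand in their pocket; slate empty, biscuits inside the box. Now go behind the lid with the gripper shut.

>>> {"api": "send_rows", "payload": {"plan": [[[0,0,0],[0,-0.021,0]],[[0,0,0],[0,-0.021,0]],[[0,0,0],[0,-0.021,0]],[[0,0,0],[0,-0.021,0]],[[-0.2067,0,-0.2512],[0,0,0]],[[-0.2067,0,-0.2512],[0,0,0]],[[-0.2067,0,-0.2512],[0,0,0]],[[-0.2067,0,-0.2512],[0,0,0]],[[-0.2067,0,-0.2512],[0,0,0]],[[-0.2067,0,-0.2512],[0,0,0]],[[-0.2067,0,-0.2512],[0,0,0]],[[-0.2067,0,-0.2512],[0,0,0]]], "gripper": 1}}

```text
time: 53.3
eef_pos: [0.5365, -0.0684, 0.2951]
tcp_rot: [-0.158, 0.69, -0.689, 0.155]
contact_force: [0.1, -0.5, 0.0]
opening: -0.0
```

>>> {"api": "send_rows", "payload": {"plan": [[[-0.2067,0,-0.2512],[0,0,0]],[[-0.2067,0,-0.2512],[0,0,0]],[[-0.2067,0,-0.2512],[0,0,0]],[[-0.2067,0,-0.2512],[0,0,0]],[[-0.2067,0,-0.2512],[0,0,0]],[[-0.2067,0,-0.2512],[0,0,0]],[[-0.2067,0,-0.2512],[0,0,0]],[[-0.2067,0,-0.2512],[0,0,0]],[[-0.2067,0,-0.2512],[0,0,0]],[[-0.2067,0,-0.2512],[0,0,0]],[[-0.2067,0,-0.2512],[0,0,0]],[[0,0,0],[0,0,0]]]}}

```text
time: 54.5
eef_pos: [0.639, 0.3507, 0.2932]
tcp_rot: [-0.16, 0.689, -0.689, 0.156]
contact_force: [-0.3, -1.4, -0.1]
opening: 0.002
```

Run:
```python
from h import *
read_camera('top');st(); plan(*box(.15,0),.184,25.6)
# lid pose from the top picture taken earlier (before occlusion): edge ends, crop c2 right
c=cam('top')
for z in(.20,.205): 
  for p in((430,243),(575,178)):
    w=atz(c,150+(p[0]-400)/2,130+p[1]/2,z)[:2]; print(z,'lid edge local',((w-BC)@EX).round(4),((w-BC)@EY).round(4))
```

```text
t 54.5 pos [0.6391 0.3485 0.2936] a 205.76 down 0.99999 F [ 0.9 -0.7  0. ] open mm 0.1
turn ry 0.0004 = 1 x 0.0004 | shift [-0.001   0.9132  0.0172] = 3 x [-0.0003, 0.3044, 0.0057]
0.2 lid edge local 0.1119 0.1042
0.2 lid edge local 0.1112 -0.1009
0.205 lid edge local 0.1105 0.1033
0.205 lid edge local 0.1098 -0.101
```

>>> {"api": "send_rows", "payload": {"plan": [[[0,0.2,0.01],[0,0,0]],[[0,0.2,0],[0,0,0]],[[0,0.2,0],[0,0,0]],[[0,0.2,0],[0,0,0]],[[0,0.11,0],[0,0,0]],[[0,0,0],[0,0,0]],[[0,0,0],[0,0,0]]]}}

```text
time: 55.25
eef_pos: [0.6409, 0.3451, 0.1884]
tcp_rot: [0.156, -0.69, 0.69, -0.156]
contact_force: [0.5, 0.5, -0.0]
opening: -0.003
```

>>> {"api": "send_rows", "payload": {"plan": [[[0.12,0,0],[0,0,0]],[[0.12,0,0],[0,0,0]],[[0.12,0,0],[0,0,0]],[[0.12,0,0],[0,0,0]],[[0.12,0,0],[0,0,0]],[[0.12,0,0],[0,0,0]],[[0,0,0],[0,0,0]]]}}

```text
time: 55.95
eef_pos: [0.563, 0.3083, 0.1909]
tcp_rot: [-0.155, 0.69, -0.689, 0.158]
contact_force: [0.4, -1.0, -0.5]
opening: -0.0
```

```bash
cat >> h.py <<'E'
def loc():
    p=get_state()['eef_pos']; print('local x',((p[:2]-BC)@EX).round(4),'y',((p[:2]-BC)@EY).round(4),'tip z',(p[2]-.019).round(4))
E
python3 - <<'E'
from h import *
st(); loc()
E
```

```text
t 56.0 pos [0.563  0.3083 0.1909] a 205.58 down 0.99999 F [ 0.4 -1.  -0.5] open mm -0.0
local x 0.0639 y -0.0014 tip z 0.1719
```

>>> {"api": "send_rows", "payload": {"plan": [[[0.105,0.012,0],[0,0,0]],[[0.105,0.012,0],[0,0,0]],[[0.105,0.012,0],[0,0,0]],[[0.105,0.012,0],[0,0,0]],[[0.105,0.012,0],[0,0,0]],[[0.08,0.05,0],[0,0,0]],[[0.08,0.05,0],[0,0,0]]]}}

```text
time: 56.65
eef_pos: [0.4893, 0.273, 0.1699]
tcp_rot: [-0.155, 0.69, -0.689, 0.158]
contact_force: [0.5, 0.6, -0.2]
opening: 0.0
```

Run:
```python
from h import *
st(); loc()
```

```text
t 56.6 pos [0.4893 0.273  0.1699] a 205.58 down 0.99999 F [ 0.5  0.6 -0.2] open mm 0.0
local x -0.0178 y -0.0014 tip z 0.1509
```

>>> {"api": "send_rows", "payload": {"plan": [[[0,0.1,0],[0,0,0]],[[0,0.1,0],[0,0,0]],[[0,0.1,0],[0,0,0]]]}}

```text
time: 56.95
eef_pos: [0.4884, 0.2727, 0.1315]
tcp_rot: [0.157, -0.689, 0.69, -0.156]
contact_force: [0.1, 0.1, 1.7]
opening: -0.003
```

Run:
```python
from h import *
st(); loc(); d=read_camera('side'); cv2.imwrite('pics/c3.png',d['img'][180:420,150:390])
# is the old (open) lid area now table-brown? compare with the first picture
o=cv2.imread('pics/side0.png').astype(int); n=d['img'].astype(int)
for (u,v) in((205,300),(190,320),(230,250),(215,280)): print((u,v),o[v,u],n[v,u])
```

```text
t 57.0 pos [0.4884 0.2727 0.1315] a 205.59 down 1.0 F [0.1 0.1 1.7] open mm -0.3
local x -0.0188 y -0.0012 tip z 0.1125
(205, 300) [116 152 176] [ 65  92 133]
(190, 320) [114 147 170] [ 72  99 143]
(230, 250) [117 154 178] [61 63 66]
(215, 280) [123 151 174] [ 78 106 150]
```

>>> {"api": "send_rows", "payload": {"plan": [[[0,0.1,0],[0,0,0]],[[0,0.1,0],[0,0,0]],[[0,0.06,0],[0,0,0]],[[0,0.03,0],[0,0,0]],[[0,0.01,0],[0,0,0]],[[0,0,0],[0,0,0]]]}}

```text
time: 57.6
eef_pos: [0.4883, 0.2727, 0.0973]
tcp_rot: [0.157, -0.689, 0.69, -0.156]
contact_force: [-3.0, -1.4, 4.6]
opening: 0.001
```

Run:
```python
from h import *
st(); loc()
```

```text
t 57.6 pos [0.4883 0.2727 0.0973] a 205.6 down 1.0 F [-3.  -1.4  4.6] open mm 0.1
local x -0.0188 y -0.0012 tip z 0.0783
```

>>> {"api": "send_rows", "payload": {"plan": [[[0,0.01,0],[0,0,0]],[[0,0.01,0],[0,0,0]],[[0,0,0],[0,0,0]]]}}

```text
time: 57.9
eef_pos: [0.4884, 0.2728, 0.0971]
tcp_rot: [0.158, -0.689, 0.69, -0.156]
contact_force: [-7.7, -3.1, 14.5]
opening: 0.001
```

Run:
```python
from h import *
st(); loc()
```

```text
t 57.9 pos [0.4884 0.2728 0.0971] a 205.62 down 1.0 F [-7.7 -3.1 14.5] open mm 0.1
local x -0.0188 y -0.0011 tip z 0.0781
```

Lid is down on a hard stop at its shut height (tip .0781). Now the keeper: up, over to the front.

>>> {"api": "send_rows", "payload": {"plan": [[[0,-0.1,0],[0,0,0]],[[0,-0.2,0],[0,0,0]],[[0,-0.25,0],[0,0,0]],[[0,-0.25,0],[0,0,0]],[[0.22,0,0],[0,0,0]],[[0.22,0,0],[0,0,0]],[[0.22,0,0],[0,0,0]],[[0.22,0,0],[0,0,0]],[[0.22,0,0],[0,0,0]],[[0,0,0],[0,0,0]],[[0,0,0],[0,0,0]]]}}

```text
time: 59.0
eef_pos: [0.3699, 0.2159, 0.1909]
tcp_rot: [-0.156, 0.69, -0.689, 0.157]
contact_force: [0.7, -0.4, -0.3]
opening: -0.004
```

Run:
```python
from h import *
t=read_camera('top'); d=read_camera('side'); st(); loc(); plan(*box(-.150,0),.064,25.6)
# keeper bar in the side view: predicted pixels for opening angle candidates
c=d; c['T']=np.array(d['world_from_camera'])
for th in(1.9,2.0,2.1,2.2,2.3):
    a=th+.763; x=-.058+.062*np.cos(a); z=.04+.062*np.sin(a)
    print(th,round(x,4),round(z,4),[proj(c,[*box(x,y),z]).round(1).tolist() for y in(-.11,.11)])
```

```text
t 59.1 pos [0.3706 0.2161 0.1911] a 205.58 down 1.0 F [-0.2 -0.1  0.3] open mm 0.1
local x -0.1495 y -0.0013 tip z 0.1721
turn ry -0.0 = 1 x -0.0 | shift [ 0.0044  1.0588 -0.011 ] = 4 x [0.0011, 0.2647, -0.0028]
1.9 -0.113 0.0686 [[339.0, 304.2], [296.4, 403.8]]
2.0 -0.1156 0.0629 [[340.1, 306.1], [297.9, 405.7]]
2.1 -0.1176 0.0571 [[341.0, 308.0], [299.0, 407.4]]
2.2 -0.119 0.051 [[341.5, 309.9], [299.8, 409.0]]
2.3 -0.1198 0.0449 [[341.7, 311.6], [300.3, 410.6]]
```

>>> {"api": "send_rows", "payload": {"plan": [[[0,0.2,-0.01],[0,0,0]],[[0,0.25,0],[0,0,0]],[[0,0.25,0],[0,0,0]],[[0,0.2,0],[0,0,0]],[[0,0.12,0],[0,0,0]],[[0,0.04,0],[0,0,0]],[[0,0,0],[0,0,0]],[[0,0,0],[0,0,0]]]}}

```text
time: 59.9
eef_pos: [0.3701, 0.2172, 0.0641]
tcp_rot: [-0.156, 0.69, -0.689, 0.157]
contact_force: [-0.1, 0.0, 0.1]
opening: 0.003
```

>>> {"api": "send_rows", "payload": {"plan": [[[-0.083,0,0],[0,0,0]],[[-0.083,0,0],[0,0,0]],[[-0.125,-0.042,0],[0,0,0]],[[-0.083,-0.083,0],[0,0,0]],[[-0.083,-0.125,0],[0,0,0]],[[0,0,0],[0,0,0]],[[0,0,0],[0,0,0]]]}}

```text
time: 60.6
eef_pos: [0.4197, 0.241, 0.0944]
tcp_rot: [-0.156, 0.69, -0.689, 0.157]
contact_force: [-1.2, -0.5, 0.4]
opening: -0.003
```

Run:
```python
from h import *
st(); loc(); d=read_camera('side'); t=read_camera('top'); cv2.imwrite('pics/c4.png',np.hstack([cv2.resize(d['img'][220:440,180:400],(400,400),interpolation=cv2.INTER_CUBIC),cv2.resize(t['img'][210:340,155:290],(400,400),interpolation=cv2.INTER_CUBIC)]))
c=d; c['T']=np.array(d['world_from_camera'])
for x,z in((-.113,.0686),(-.0795,.098)): print([proj(c,[*box(x,y),z]).round(1).tolist() for y in(-.11,.11)])
```

```text
t 60.6 pos [0.4197 0.241  0.0944] a 205.59 down 1.0 F [-1.2 -0.5  0.4] open mm -0.2
local x -0.0944 y -0.0001 tip z 0.0754
[[339.0, 304.2], [296.4, 403.8]]
[[323.5, 290.8], [277.9, 390.1]]
```

```bash
cat >> h.py <<'E'
def keeper():
    for n in('side','top'):
        c=read_camera(n); c['T']=np.array(c['world_from_camera']); im=c['img'].astype(int); sc=[]
        for th in np.arange(-.05,2.35,.05):
            a=th+.763; x=-.058+.062*np.cos(a); z=.04+.062*np.sin(a); v=[]
            for y in np.r_[np.linspace(-.1,-.04,25),np.linspace(.04,.1,25)]:
                u=proj(c,[*box(x,y),z]).round().astype(int); p=im[u[1],u[0]]; v.append((p.max()-p.min()<25) and p.max()>90)
            sc.append((round(np.mean(v),2),round(th,2)))
        print(n,sorted(sc,reverse=True)[:7])
E
python3 - <<'E'
from h import *
keeper()
E
```

```text
side [(np.float64(0.38), np.float64(1.15)), (np.float64(0.34), np.float64(0.1)), (np.float64(0.34), np.float64(0.0)), (np.float64(0.32), np.float64(0.05)), (np.float64(0.3), np.float64(0.15)), (np.float64(0.3), np.float64(-0.05)), (np.float64(0.28), np.float64(1.1))]
top [(np.float64(0.52), np.float64(1.1)), (np.float64(0.5), np.float64(1.2)), (np.float64(0.48), np.float64(1.15)), (np.float64(0.46), np.float64(0.05)), (np.float64(0.42), np.float64(0.1)), (np.float64(0.4), np.float64(0.0)), (np.float64(0.38), np.float64(0.15))]
```

Keeper at about 1.12 rad as planned. Push it on past upright.

>>> {"api": "send_rows", "payload": {"plan": [[[-0.058,-0.09,0],[0,0,0]],[[-0.108,-0.02,0],[0,0,0]],[[-0.125,0,0],[0,0,0]],[[-0.108,0,0],[0,0,0]],[[-0.03,0,0],[0,0,0]],[[0,0,0],[0,0,0]],[[0,0,0],[0,0,0]]]}}

```text
time: 61.5
eef_pos: [0.465, 0.2628, 0.1068]
tcp_rot: [-0.156, 0.69, -0.69, 0.157]
contact_force: [0.0, 0.8, 0.5]
opening: -0.003
```

Run:
```python
from h import *
st(); loc(); keeper()
```

```text
t 61.5 pos [0.465  0.2628 0.1068] a 205.59 down 1.0 F [0.  0.8 0.5] open mm -0.3
local x -0.0441 y -0.0 tip z 0.0878
side [(np.float64(0.74), np.float64(1.15)), (np.float64(0.68), np.float64(1.1)), (np.float64(0.64), np.float64(1.2)), (np.float64(0.56), np.float64(1.25)), (np.float64(0.42), np.float64(0.25)), (np.float64(0.4), np.float64(0.2)), (np.float64(0.34), np.float64(0.3))]
top [(np.float64(0.94), np.float64(1.1)), (np.float64(0.58), np.float64(0.3)), (np.float64(0.56), np.float64(1.05)), (np.float64(0.52), np.float64(0.35)), (np.float64(0.5), np.float64(0.5)), (np.float64(0.48), np.float64(0.25)), (np.float64(0.44), np.float64(1.15))]
```

>>> {"api": "send_rows", "payload": {"plan": [[[0.02,-0.05,0],[0,0,0]],[[0,-0.15,0],[0,0,0]],[[0,-0.12,0],[0,0,0]],[[-0.11,0,0],[0,0,0]],[[-0.11,0,0],[0,0,0]],[[0,0,0],[0,0,0]],[[0,0.1,0],[0,0,0]],[[0,0.08,0],[0,0,0]],[[0,0.03,0],[0,0,0]],[[0,0,0],[0,0,0]]]}}

```text
time: 62.6
eef_pos: [0.4858, 0.2728, 0.1186]
tcp_rot: [0.157, -0.689, 0.69, -0.156]
contact_force: [0.5, 1.0, -0.2]
opening: -0.002
```

Run:
```python
from h import *
st(); loc(); keeper()
```

```text
t 62.6 pos [0.4858 0.2728 0.1186] a 205.58 down 1.0 F [ 0.5  1.  -0.2] open mm -0.2
local x -0.0211 y 0.0001 tip z 0.0996
side [(np.float64(0.92), np.float64(0.2)), (np.float64(0.88), np.float64(0.25)), (np.float64(0.78), np.float64(0.3)), (np.float64(0.68), np.float64(0.15)), (np.float64(0.56), np.float64(1.2)), (np.float64(0.56), np.float64(1.15)), (np.float64(0.54), np.float64(1.25))]
top [(np.float64(0.5), np.float64(1.1)), (np.float64(0.5), np.float64(0.3)), (np.float64(0.5), np.float64(0.25)), (np.float64(0.48), np.float64(0.6)), (np.float64(0.46), np.float64(0.55)), (np.float64(0.42), np.float64(-0.05)), (np.float64(0.4), np.float64(0.65))]
```

Keeper now at about 0.25 rad. Press it down in small steps.

>>> {"api": "send_rows", "payload": {"plan": [[[0,0.025,0],[0,0,0]],[[0,0.025,0],[0,0,0]],[[0,0.02,0],[0,0,0]],[[0,0,0],[0,0,0]]]}}

```text
time: 63.1
eef_pos: [0.4907, 0.275, 0.1151]
tcp_rot: [-0.152, 0.691, -0.689, 0.161]
contact_force: [3.9, 2.9, 5.9]
opening: 0.004
```

Run:
```python
from h import *
st(); loc()
```

```text
t 63.1 pos [0.4907 0.275  0.1151] a 205.55 down 0.99992 F [3.9 2.9 5.9] open mm 0.3
local x -0.0157 y -0.0001 tip z 0.0961
```

>>> {"api": "send_rows", "payload": {"plan": [[[0,0.015,0],[0,0,0]],[[0,0.015,0],[0,0,0]],[[0,0,0],[0,0,0]]]}}

```text
time: 63.4
eef_pos: [0.4928, 0.276, 0.1135]
tcp_rot: [-0.15, 0.691, -0.688, 0.163]
contact_force: [5.2, 4.3, 9.7]
opening: -0.002
```

Run:
```python
from h import *
st(); loc()
```

```text
t 63.4 pos [0.4928 0.276  0.1135] a 205.53 down 0.99983 F [5.2 4.3 9.7] open mm -0.1
local x -0.0134 y -0.0001 tip z 0.0945
```

>>> {"api": "send_rows", "payload": {"plan": [[[0,0.02,0],[0,0,0]],[[0,0.02,0],[0,0,0]],[[0,0,0],[0,0,0]]]}}

```text
time: 63.7
eef_pos: [0.4951, 0.2771, 0.1114]
tcp_rot: [-0.147, 0.691, -0.688, 0.165]
contact_force: [6.4, 6.7, 15.6]
opening: 0.001
```

Run:
```python
from h import *
st(); loc()
```

```text
t 63.7 pos [0.4951 0.2771 0.1114] a 205.52 down 0.99968 F [ 6.4  6.7 15.6] open mm 0.1
local x -0.0108 y -0.0002 tip z 0.0924
```

>>> {"api": "send_rows", "payload": {"plan": [[[0,0.02,0],[0,0,0]],[[0,0.01,0],[0,0,0]],[[0,0,0],[0,0,0]]]}}

```text
time: 64.0
eef_pos: [0.497, 0.278, 0.1097]
tcp_rot: [-0.145, 0.692, -0.687, 0.167]
contact_force: [6.8, 7.7, 19.6]
opening: -0.001
```

Run:
```python
from h import *
st(); loc()
```

```text
t 64.0 pos [0.497  0.278  0.1097] a 205.5 down 0.99953 F [ 6.8  7.7 19.6] open mm -0.1
local x -0.0088 y -0.0002 tip z 0.0907
```

>>> {"api": "send_rows", "payload": {"plan": [[[-0.05,0,0],[0,0,0]],[[-0.04,0,0],[0,0,0]],[[0,0,0],[0,0,0]]]}}

```text
time: 64.3
eef_pos: [0.5016, 0.2803, 0.1058]
tcp_rot: [-0.152, 0.691, -0.689, 0.161]
contact_force: [1.3, 3.2, 16.5]
opening: 0.003
```

Run:
```python
from h import *
st(); loc()
```

```text
t 64.3 pos [0.5016 0.2803 0.1058] a 205.56 down 0.9999 F [ 1.3  3.2 16.5] open mm 0.2
local x -0.0036 y -0.0 tip z 0.0868
```

>>> {"api": "send_rows", "payload": {"plan": [[[0,0.015,0],[0,0,0]],[[0,0,0],[0,0,0]]]}}

```text
time: 64.5
eef_pos: [0.5017, 0.2804, 0.1055]
tcp_rot: [-0.152, 0.691, -0.689, 0.161]
contact_force: [-1.6, 0.8, 22.0]
opening: 0.001
```

Run:
```python
from h import *
st(); loc()
```

```text
t 64.5 pos [0.5017 0.2804 0.1055] a 205.57 down 0.9999 F [-1.6  0.8 22. ] open mm 0.1
local x -0.0034 y -0.0 tip z 0.0865
```

Hard stop at the bar's shut height: it snapped home. Retreat and check.

>>> {"api": "send_rows", "payload": {"plan": [[[0,-0.03,0],[0,0,0]],[[0,-0.1,0],[0,0,0]],[[0,-0.25,0],[0,0,0]],[[0,-0.3,0],[0,0,0]],[[0,-0.3,0],[0,0,0]],[[0,-0.3,0],[0,0,0]],[[0,0,0.3],[0,0,0]],[[0,0,0.3],[0,0,0]],[[0,0,0.3],[0,0,0]],[[0,0,0.3],[0,0,0]],[[0,0,0.3],[0,0,0]],[[0,0,0.3],[0,0,0]]]}}

```text
time: 65.7
eef_pos: [0.5893, 0.0816, 0.2505]
tcp_rot: [-0.157, 0.69, -0.689, 0.156]
contact_force: [0.0, -0.0, -0.4]
opening: 0.0
```

>>> {"api": "send_rows", "payload": {"plan": [[[0,0,0.3],[0,0,0]],[[0,0,0.3],[0,0,0]],[[0,0,0.3],[0,0,0]],[[0,0,0],[0,0,0]],[[0,0,0],[0,0,0]]]}}

```text
time: 66.2
eef_pos: [0.6357, -0.015, 0.2502]
tcp_rot: [-0.157, 0.69, -0.689, 0.155]
contact_force: [-0.4, -0.8, -0.6]
opening: -0.005
```

Run:
```python
from h import *
st(); keeper(); d=read_camera('side'); t=read_camera('top')
o=[cv2.resize(d['img'][240:420,180:360],(400,400),interpolation=cv2.INTER_CUBIC),cv2.resize(t['img'][130:340,130:340],(400,400),interpolation=cv2.INTER_CUBIC)]
cv2.imwrite('pics/d1.png',np.vstack([np.hstack(o),cv2.resize(d['img'][100:300,120:520],(800,200)) if 0 else np.hstack([cv2.resize(d['img'][90:240,400:640],(320,200)),cv2.resize(t['img'][140:350,330:570],(229,200)),np.zeros((200,251,3),np.uint8)])]))
```

```text
t 66.2 pos [ 0.6357 -0.015   0.2502] a 205.49 down 1.0 F [-0.4 -0.8 -0.6] open mm -0.4
side [(np.float64(0.94), np.float64(-0.05)), (np.float64(0.8), np.float64(0.0)), (np.float64(0.42), np.float64(0.05)), (np.float64(0.32), np.float64(1.15)), (np.float64(0.32), np.float64(1.1)), (np.float64(0.32), np.float64(0.15)), (np.float64(0.32), np.float64(0.1))]
top [(np.float64(1.0), np.float64(0.0)), (np.float64(1.0), np.float64(-0.05)), (np.float64(0.84), np.float64(1.1)), (np.float64(0.82), np.float64(0.05)), (np.float64(0.42), np.float64(1.15)), (np.float64(0.4), np.float64(0.1)), (np.float64(0.32), np.float64(0.15))]
```

View pics/d1.png

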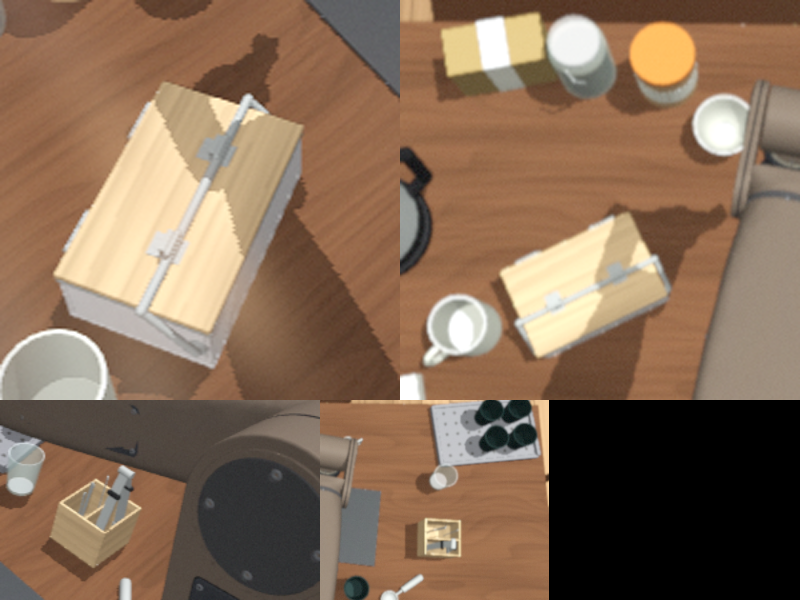

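The lid is flat and the keeper bar lies under both lips (side crop (215,150), (165,245)). The tongs are upright in the caddy, and the arm touches nothing.

```bash
python3 -c "
from plant import sign_off; print(sign_off())"
```

```text
the job is handed in; nothing more can be done
None
```

The job is done and handed in at about 66 s. All five biscuits are in the box, moved only with the tongs. Four lie side by side and the fifth is stacked on one of them. The tongs stand jaws down in their caddy pocket, the lid is shut, and the keeper bar is snapped under its lips.

- **Missed grasp:** one biscuit was knocked to the slate's edge during the run, so the tongs first closed on nothing. I located it again and picked it up from there.
- **Lid:** it met a hard stop with the fingertip at 78.1 mm; shut is 78.5 mm.
- **Keeper:** it met a hard stop with the fingertip at about 86.5 mm; the bar's top should be 87.5 mm. Matching the bar's position in both cameras put it at 0 to -0.05 rad.
- **Disagreement in the checks:** partway through the swing, the same check also scored high at about 1.1 rad. I put that down to the box's white front edge, and the final picture shows the bar under both lips.
- **Bystanders:** nothing moved near the mug, tumbler, sugar bowl or milk jug, and those I could see looked in place. I did not measure them again, and the milk jug was largely hidden by the arm in the final picture.
- **Forces:** the highest contact I read was about 22 N, while pressing the keeper down.

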